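# Turn the herb cake on the warming tray

### The job

One herb cake on the warming tray still lies pale side up. Take the shovel from its dish and slide it flat along the tray under that cake until its edge just meets the back wall, so that the cake lies fully on the blade; lift it a little and turn the cake over with a quick turn of the wrist so that it lies flat in the tray, brown side up; then lay the shovel back flat in its dish. Feel your way with light force, for the cakes crack and the tray scratches: keep the cake low over the tray, never touch it with the fingers, and leave the other cake and everything else where it is.

Things in the scene. Friction and masses are not known exactly. Their poses are not given: they have to be found in the camera images.
- warmer: White warming plate, 260 x 450 x 60 mm, with a steel tray on it. Origin: centre of its underside, z up. Tray floor level at z 63, y -190 to 190, 200 deep: mouth (no wall) to -x, back wall to +x. Set down by hand, its back wall is at any x from 78 to 98: feel for it (it holds against 40 N). Back wall and rear half of sides 34 high, front half 16; back corners cut off 12.
- cake: Pressed herb cake to be turned: disc 76 diameter, 14 thick, about 90 g, both edges bevelled (flat faces 68 diameter, bevel rising 2.5 over 4). Origin: centre of its brown face, z out through the pale face; at the start brown face down. It lies near one end of the tray, 4 to 48 mm off the back wall; over 10 N from the shovel cracks it. Friction on steel about 0.5 to 0.7.
- done_cake: Second cake, same size, already turned: brown face up, near the other end of the tray (either end). Origin: centre of its underside. Leave it.
- shovel: Herb shovel, about 200 g. Origin: centre of the blade's underside; x to the leading edge, z up. Blade 100 long (x), 88 wide, 2 thick, front 18 mm bevelled to 0.6. Lips 9 high: both sides from x -50 to 32 (84 between them), and the rear. Neck rises to a level wooden handle along x: octagonal, 24 across flats (flats face y, z and 45 deg between), axis at z 60, x -201 to -86. Balances near x -30.
- shovel_grip (a point): Point on the handle's axis, 130 mm behind the blade's centre and 60 above its underside; room for the fingers to both sides. Held at 45 degrees on the flats towards one side, the shovel can be rolled 90 degrees without the hand going level.
- shovel_tip (a point): Middle of the blade's leading edge, at its underside: 50 mm ahead of the blade's centre.
- rest: Dish the shovel lies in: 136 x 124 mm steel, floor 6 above the bench, 12 high rims on the far (+x) edge and both sides, open on -x where the handle stands out. Origin: centre of its underside; the shovel lies with its origin within 5 mm over this one, its x along the dish's x.
- mortar: Brass mortar, 88 diameter, 75 high, with a pestle standing to 136. Origin: centre of its underside. Leave it.
- brass_pan: Round brass scale pan, 130 diameter, 22 high. Origin: centre of its underside. Leave it.
- jar: Amber jar with red cap, 76 diameter, 110 high. Origin: centre of its underside. Leave it.
- tea_box: Small carton 70 x 80 x 50. Origin: centre of its underside. Leave it.
- weight: Brass cylinder weight, 36 diameter, 35 high. Origin: centre of its underside. Leave it.
Things that resemble listed ones, but are neither listed nor needed, are in the scene too. Leave any green or pink look-alike of the rest alone.

How it is judged:
On the way, in this order (a step that is already met when the one before it is completed fails the run):
1. the shovel is lifted out of its dish (z of shovel in the frame of rest above 0.03 m), for 0.1 s.
2. the cake lies fully on the shovel's blade (its rim at most 3 mm beyond the leading edge), clear of the tray (contact force between shovel and cake above 0.2 N and contact force between cake and warmer below 0.05 N and angle between the z axis of cake and the z axis of shovel, either way round below 0.1 rad and x of cake in the frame of shovel below 0.015 m), for 0.1 s.
3. the shovel rolls the cake up past 45 degrees with a quick turn (the shovel turning at 0.8 rad/s or more) (angle between each of cake, shovel's own z axis and vertical above 0.8 rad and angular speed of shovel above 0.8 rad/s and contact force between shovel and cake above 0.02 N).
4. the cake lies flat in the tray, brown side up, free of the shovel (angle between cake's own z axis and vertical above 3.06 rad and x of cake in the frame of warmer between -0.065 and 0.062 m and y of cake in the frame of warmer between -0.16 and 0.16 m and z of cake in the frame of warmer between 0.072 and 0.082 m and linear speed of cake below 0.03 m/s and contact force between shovel and cake below 0.02 N), for 0.3 s.
At the end, for the whole second after the job is handed in: The cake lies flat (within 4.5 degrees), still and free inside the tray (in the warmer's frame its centre at x -65 to 62 mm, y -160 to 160 mm), brown side up; the shovel lies flat (within 3.5 degrees) and still in its dish, its origin within 25 mm along and 20 mm across of the dish's origin (all of step 4 and angle between shovel's own z axis and vertical below 0.06 rad and z of shovel in the frame of rest between 0.002 and 0.01 m and x of shovel in the frame of rest between -0.025 and 0.025 m and y of shovel in the frame of rest between -0.02 and 0.02 m and linear speed of shovel below 0.02 m/s); the robot touches nothing.
It fails at once if the shovel presses on the tray or warmer with more than 20 N (contact force between shovel and warmer above 20 N).
It fails at once if the shovel presses on the cake with more than 10 N (contact force between shovel and cake above 10 N).
It fails at once if the robot touches a cake, or knocks against the warmer with more than 5 N (contact force between any of the fingers, the arm and cake above 0.3 N or contact force between any of the fingers, the arm and done_cake above 0.3 N or contact force between the arm and warmer above 5 N).
It fails at once if the cake is raised more than about 100 mm over the tray floor (z of cake in the frame of warmer above 0.165 m).
It fails at once if the other cake is moved by more than 15 mm, or the mortar, brass pan, jar, carton or weight by more than 20 mm (distance of done_cake from where it was at the start of the episode above 0.015 m or distance of any of mortar, brass_pan, jar, tea_box, weight from where it was at the start of the episode above 0.02 m).
It also fails if it takes over 72 s, if anything falls off the work surface, if the arm or the gripper's body presses on something with over 40 N, if the wrist force passes 120 N, or if a joint passes its speed limit or range.

### The arm

A 6-joint arm with a two-finger parallel gripper is mounted at the origin on the work surface. World frame = base frame: x ahead of the robot, y to its left, z up, the work surface at z = 0. Lengths are in m, angles in rad, forces in N, time in s.
With the tool pointing down it reaches from about 0.325 to 0.85 m from the base axis. Payload 4.4 kg.
Tool frame: the origin (TCP) lies midway between the tips of the shut fingers; the grasp point (between the pads) lies 19 mm behind it; z points along the fingers, y is the line along which they close (so a half turn about z gives the same grasp; the last joint's range is limited). The gripper opens to 94 mm and grips with 3 to 60 N. Pads are 16 mm wide; open, the fingers measure 119 mm over their backs; the gripper's body (75 mm by 177 mm) begins 78 mm behind the grasp point.
Start: joints at [-1.3, 0.207, 1.542, -0, 1.393, -0.15], TCP at [0.235, -0.525, 0.175] pointing down, gripper open.
Joint ranges: [-2.73, 2.73], [-0.86, 2.22], [0.23, 2.46], [-1.11, 4.25], [0.08, 2.63], [-2.82, 2.82]. Speed limits (rad/s): [2.79, 2.79, 3.14, 3.14, 3.14, 3.14].

### API

Orientations are given as a unit quaternion [w, x, y, z].
In Python, from station import env gives the robot as it stands. The module is installed in compiled form; this text tells all that it offers.
- The arm moves only by the tool send_rows, never from a script. Its argument "rows" is a list of rows, each a list of 3 entries, a list of its own where there are three numbers: the shift along the world's x, y, z in mm, then the turn, a rotation vector about the world's x, y, z in rad, then the closure, from 0 (fully open) to 1 (shut). A call has 1 to 8 rows; each row shifts and turns the commanded pose from where the row before left it; what a row does not reach is not made up. A row lasts 1/12 s, in which the tool goes at most 41.7 mm and 7.16 degrees, less where a joint would pass 70% of its speed; a pose out of reach is approached as far as the arm can. A call is refused whole if a number of a shift passes 41.7 or a number of a turn 0.125, either way. A call with a gripper value outside its range is refused whole. The fingers move at their own pace and stop on an object; "grip_force" is the grip in N (left out, the last holds). Time passes only in rows, so rows that do not move let the fingers close. It gives the time, the measured TCP pose, the force, the opening and the grip force at its end, in the units of the state.
- env.get_state(): the state, without advancing time (a new reading comes with each control period).
- env.snapshot(name): name is "side" or "top" or "wrist"; returns the picture (480x640x3 uint8, red, green, blue); there is no depth.
- env.get_calibration(name): a dict with "mtx" (3x3 intrinsics, pixels), "T" (4x4, takes a point from camera to world coordinates). Camera axes: x right, y down, z forward; pixel columns grow to the right and rows downward; lengths in m; the calibration is good to about 2 mm. A picture is of the moment at which its call begins: read the wrist's pose just before it. get_calibration takes no time and is no camera call; for the wrist camera it gives the pose at the moment of the call.
- env.close_job(): hands the job in; it is judged then, once.
Trained networks look in the newest picture that a camera, given by its name, has taken for a name from the list of things; names that differ only in an ending like _2 or _b are one class to them, and where a whole thing is asked for, a point or a joint stands for the part that bears it (a point fixed in the world has none). Each returns a list of dicts, best first, with "score" (0 to 1); they miss things now and then, are a little off and sometimes report something else, mostly with a low value. They report only what shows in the picture. A call takes as long as a camera call. They do not tell look-alikes from the thing itself.
- env.cut_out(camera, target): "mask" (480x640 bool, what is visible of it).
- env.pinpoint(camera, target): "position" ([x, y, z] in m, in world coordinates, good to about 4 mm: a listed point, or the origin of a listed thing).
The state is a dict: "clock": time; "joint_positions": joint angles; "joint_velocities": joint speeds; "tau": joint torques, N m; "ee_pos": TCP position; "eef_rot": TCP orientation; "wrist_force": force on the tool from outside, world axes, zero at the start; "wrist_torque": the same for the moment, N m; "opening": opening from 0.0 (shut) to 1.0 (fully open); "grip_force": force on a finger pad.
Only numpy, scipy, OpenCV 4.12 (cv2) and the standard library are available. Lean on these libraries where they do the work, as an engineer would, in place of code of your own. Each camera call takes 0.05 s, during which the arm holds its last target. There are 200 camera calls.

## Working session

There is one attempt and no reset: what is moved stays moved. The work goes in short steps, Python scripts to look and compute and a tool call to move; the robot and the scene stay as the last step left them, time stands still between calls to the robot, and variables do not carry over. Pictures are saved under pics/ and viewed, at most 10 in all, crops included, and the job is handed in when it is done.

Besides the shell and the picture viewer there is one more tool, called as name(argument=value, ...) on one line, values as JSON. send_rows: Moves the arm, as the interface text tells. Its arguments: {"type":"object","properties":{"rows":{"type":"array"},"grip_force":{"type":"number"}},"required":["rows"]}

```bash
mkdir -p pics; cat > h.py <<'E'
from station import env
import numpy as np, cv2
from scipy.spatial.transform import Rotation as R
def save(n,f):
    im=env.snapshot(n); cv2.imwrite('pics/'+f,im[:,:,::-1]); return im
def proj(n,P):
    c=env.get_calibration(n);T=np.linalg.inv(c['T']);p=T[:3,:3]@np.array(P,float)+T[:3,3];q=c['mtx']@p;return q[:2]/q[2]
def ray(n,uv):
    c=env.get_calibration(n);d=np.linalg.inv(c['mtx'])@np.array([uv[0],uv[1],1.]);return c['T'][:3,3],c['T'][:3,:3]@d
def atz(n,uv,z):
    o,d=ray(n,uv);return o+d*(z-o[2])/d[2]
def tri(obs):
    A=np.zeros((3,3));b=np.zeros(3)
    for n,uv in obs:
        o,d=ray(n,uv);d=d/np.linalg.norm(d);M=np.eye(3)-np.outer(d,d);A+=M;b+=M@o
    return np.linalg.solve(A,b)
E
python3 - <<'E'
from h import *
a=save('top','top0.png');b=save('side','side0.png')
for n in ['top','side']:
    print(n,np.round(env.get_calibration(n)['T'],3).tolist())
    for t in ['warmer','cake','done_cake','shovel','shovel_grip','shovel_tip','rest']:
        print(t,[(round(d['score'],2),np.round(d['position'],3).tolist()) for d in env.pinpoint(n,t)])
s=env.get_state();print(s['clock'],s['ee_pos'],s['eef_rot'],s['wrist_force'])
E
```

```text
top [[0.019, -0.981, 0.194, 0.187], [-1.0, -0.019, 0.002, -0.113], [0.002, -0.194, -0.981, 1.645], [0.0, 0.0, 0.0, 1.0]]
warmer [(0.96, [0.656, -0.014, 0.002]), (0.48, [0.512, 0.349, 0.002])]
cake [(0.58, [0.681, -0.13, 0.066])]
done_cake [(0.83, [0.683, 0.092, 0.063]), (0.63, [0.605, 0.427, 0.003])]
shovel [(0.95, [0.482, -0.426, 0.004])]
shovel_grip [(0.71, [0.376, -0.344, 0.069])]
shovel_tip [(0.56, [0.521, -0.45, 0.009])]
rest [(0.91, [0.403, -0.655, -0.0]), (0.81, [0.379, -0.178, -0.002]), (0.81, [0.226, -0.348, -0.001]), (0.73, [0.481, -0.418, -0.001])]
side [[-0.996, -0.026, 0.088, 0.308], [-0.088, 0.538, -0.838, 1.474], [-0.026, -0.843, -0.538, 1.107], [0.0, 0.0, 0.0, 1.0]]
warmer [(0.62, [0.656, -0.014, 0.005])]
cake [(0.86, [0.678, -0.13, 0.064])]
done_cake [(0.9, [0.69, 0.088, 0.066])]
shovel [(0.76, [0.482, -0.421, 0.004]), (0.62, [0.721, 0.366, 0.002])]
shovel_grip [(0.57, [0.379, -0.347, 0.069])]
shovel_tip [(0.62, [0.525, -0.448, 0.007])]
rest [(0.95, [0.481, -0.417, -0.003]), (0.91, [0.223, -0.348, -0.002]), (0.9, [0.406, -0.652, -0.0]), (0.89, [0.379, -0.176, -0.0])]
0.8 [ 0.23537209 -0.52462942  0.17498723] [ 1.57736431e-05  9.77846552e-01  2.09323004e-01 -1.25646944e-05] [-0.89001302  0.17023012  0.06031998]
```

View pics/top0.png

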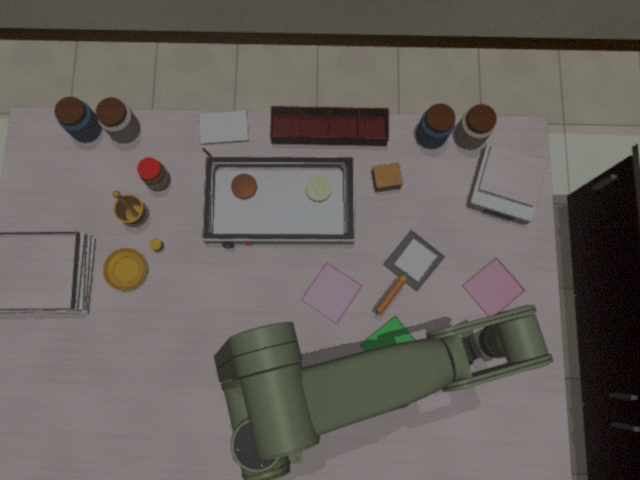

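View pics/side0.png

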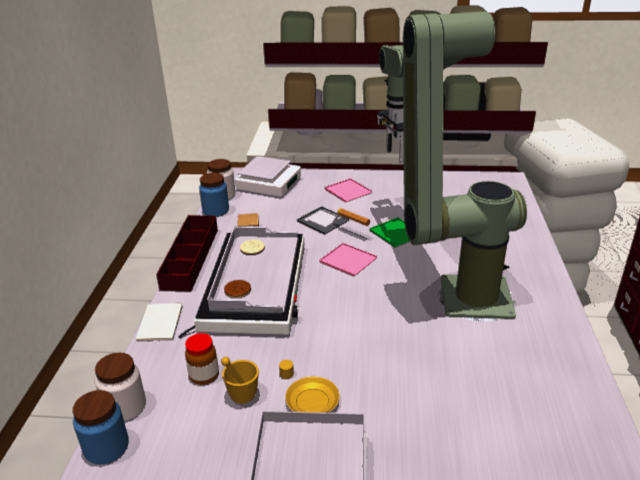

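Both views show the pale cake at top (318,188) and side (252,246). The done cake is at top (243,186). The shovel lies in the grey dish at top (414,260) with its handle toward (380,310), and the tray mouth faces the robot. Next I raise the hand for a wrist view.

send_rows(rows=[[[20,14,25],[0,0,-0.12],0],[[20,14,25],[0,0,-0.12],0],[[20,14,25],[0,0,-0.12],0],[[20,14,25],[0,0,-0.12],0],[[20,14,25],[0,0,-0.12],0],[[20,14,25],[0,0,-0.12],0],[[20,14,25],[0,0,-0.12],0],[[10,10,15],[0,0,-0.12],0]])

```text
clock: 1.47
ee_pos: [0.3879, -0.4159, 0.3684]
eef_rot: [0.001, 0.963, -0.268, 0.002]
wrist_force: [-0.2, 0.1, 0.3]
opening: 1.0
grip_force: 0.0
```

```bash
python3 - <<'E'
from h import *
s=env.get_state();print(s['clock'],s['ee_pos'],s['eef_rot'],s['joint_positions'])
a=save('wrist','w0.png')
print(np.round(env.get_calibration('wrist')['T'],3).tolist())
for t in ['warmer','cake','done_cake','shovel','shovel_grip','shovel_tip','rest']:
    print(t,[(round(d['score'],2),np.round(d['position'],3).tolist()) for d in env.pinpoint('wrist',t)])
E
```

```text
1.4667 [ 0.38785323 -0.41586891  0.36844735] [ 0.00114754  0.963494   -0.26771905  0.00212262] [-9.73067071e-01  1.14375228e-01  1.25834908e+00  1.00792028e-03
  1.76414478e+00  1.13997664e+00]
[[-0.517, -0.833, -0.197, 0.446], [-0.856, 0.503, 0.117, -0.451], [0.001, 0.229, -0.973, 0.582], [0.0, 0.0, 0.0, 1.0]]
warmer []
cake []
done_cake []
shovel [(0.76, [0.483, -0.424, 0.006])]
shovel_grip [(0.94, [0.378, -0.348, 0.067])]
shovel_tip [(0.83, [0.53, -0.451, 0.004])]
rest [(0.92, [0.381, -0.176, -0.004]), (0.7, [0.225, -0.348, -0.002]), (0.7, [0.526, -0.45, 0.006])]
```

View pics/w0.png

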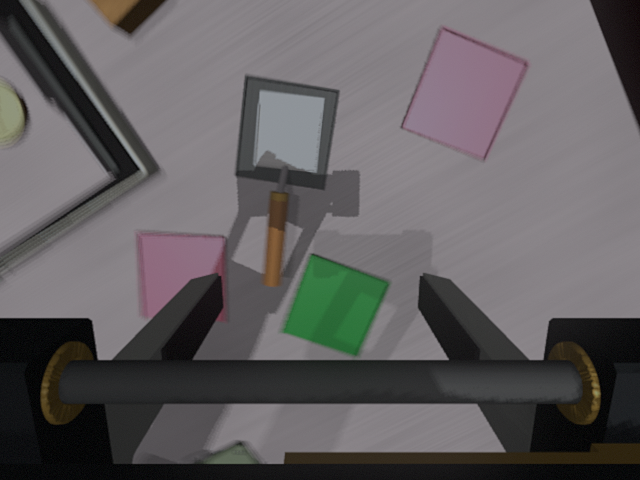

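Wrist view: the dish has corners at (247,76), (338,91), (326,188) and (237,176). The handle runs from about (284,170) to (273,285), and part of the tray shows at upper left.

```bash
cat > m.py <<'E'
from h import *
im=cv2.imread('pics/w0.png');hsv=cv2.cvtColor(im,cv2.COLOR_BGR2HSV)
m=cv2.inRange(hsv,(5,120,60),(22,255,255));m[:180]=0;m[300:]=0;m[:,:255]=0;m[:,310:]=0
ys,xs=np.nonzero(m);print(len(xs),ys.min(),ys.max())
rows=[(np.median(xs[ys==y]),y) for y in range(200,280,5)]
P=np.array([atz('wrist',r,0.066) for r in rows])
v=P[0]-P[-1];print('handle yaw',np.degrees(np.arctan2(v[1],v[0])),P[0],P[-1])
e=[atz('wrist',(np.median(xs[ys==y]),y),0.066+d) for y,d in ((ys.min(),0.0),(ys.max(),0.0))];print('ends',e)
for z in (0.006,0.012):
  C=np.array([atz('wrist',c,z) for c in [(247,76),(338,91),(326,188),(237,176)]])
  print('dish',z,C.mean(0),[np.round(np.degrees(np.arctan2(*(C[a]-C[b])[[1,0]])),1) for a,b in((0,3),(1,2),(0,1),(3,2))],[np.linalg.norm(C[a]-C[b]).round(4) for a,b in((0,3),(1,2),(0,1),(3,2))])
E
python3 m.py
cat > m2.py <<'E'
from h import *
top=env.snapshot('top')
# tray measurement: cakes
for n in ['top','side']:
    for t in ['cake','done_cake','warmer']:
        for d in env.cut_out(n,t)[:2]:
            ys,xs=np.nonzero(d['mask']);r=cv2.minAreaRect(np.stack([xs,ys],1).astype(np.float32));print(n,t,round(d['score'],2),np.round(r[0],1),np.round(r[1],1),round(r[2],1),np.round(cv2.boxPoints(r)).tolist())
E
python3 m2.py
```

```text
1281 192 285
handle yaw -37.553489035935996 [ 0.40840211 -0.37053956  0.066     ] [ 0.32766734 -0.30846976  0.066     ]
ends [array([ 0.42065417, -0.3699867 ,  0.066     ]), array([ 0.31532057, -0.30140309,  0.066     ])]
dish 0.006 [ 0.47534269 -0.41931446  0.006     ] [np.float64(-39.4), np.float64(-37.7), np.float64(50.4), np.float64(51.5)] [np.float64(0.1333), np.float64(0.1308), np.float64(0.1228), np.float64(0.1268)]
dish 0.012 [ 0.47499484 -0.41968125  0.012     ] [np.float64(-39.4), np.float64(-37.7), np.float64(50.4), np.float64(51.5)] [np.float64(0.1319), np.float64(0.1294), np.float64(0.1215), np.float64(0.1255)]
top cake 0.87 [318. 189.] [24. 26.] 90.0 [[305.0, 177.0], [331.0, 177.0], [331.0, 201.0], [305.0, 201.0]]
top done_cake 0.63 [387.1 177.4] [26.3 29.3] 81.9 [[371.0, 166.0], [400.0, 162.0], [403.0, 188.0], [374.0, 192.0]]
top done_cake 0.55 [244.5 187. ] [24. 25.] 90.0 [[232.0, 175.0], [257.0, 175.0], [257.0, 199.0], [232.0, 199.0]]
top warmer 0.62 [279.  198.7] [153.   97.8] 0.7 [[202.0, 247.0], [203.0, 149.0], [356.0, 151.0], [355.0, 248.0]]
top warmer 0.29 [319. 189.] [24. 24.] 90.0 [[307.0, 177.0], [331.0, 177.0], [331.0, 201.0], [307.0, 201.0]]
side cake 0.52 [251.5 247. ] [14. 23.] 90.0 [[240.0, 240.0], [263.0, 240.0], [263.0, 254.0], [240.0, 254.0]]
side done_cake 0.57 [237.  288.5] [19. 26.] 90.0 [[224.0, 279.0], [250.0, 279.0], [250.0, 298.0], [224.0, 298.0]]
side warmer 0.97 [241.9 283.9] [115.7 117.5] 5.4 [[179.0, 337.0], [190.0, 220.0], [305.0, 231.0], [294.0, 348.0]]
side warmer 0.64 [322.1 219.7] [46.3 25.2] 24.6 [[296.0, 222.0], [306.0, 199.0], [348.0, 218.0], [338.0, 241.0]]
```

```bash
cat >> h.py <<'E'
import json
def Rt(yaw,tilt):
    "tool axes: handle yaw, tilt>0 = body toward shovel -y"
    return R.from_euler('z',yaw)*R.from_euler('x',tilt)*R.from_matrix(np.array([[1,0,0],[0,-1,0],[0,0,-1]]).T)
def cur():
    s=env.get_state();q=s['eef_rot'];open('log.txt','a').write(json.dumps([list(map(float,s[k])) for k in ('joint_positions','ee_pos','eef_rot')])+'\n')
    return s,R.from_quat([q[1],q[2],q[3],q[0]])
def delta(p,Rg):
    s,r=cur();print(s['clock'],'pos',s['ee_pos'].round(4),'j',s['joint_positions'].round(3),'F',np.round(s['wrist_force'],2))
    rv=(Rg*r.inv()).as_rotvec();print('shift mm',(1000*(np.array(p)-s['ee_pos'])).round(1),'rotvec',rv.round(4),np.linalg.norm(rv).round(3))
E
python3 - <<'E'
from h import *
y=np.radians(-37.5);Rg=Rt(y,np.pi/4);tz=Rg.as_matrix()[:,2];print(tz)
g=np.array([.378,-.346,.067]);delta(g+(.019-.1)*tz,Rg);print(g+.019*tz)
E
```

```text
[ 0.43045933  0.56098553 -0.70710678]
2.2167 pos [ 0.3852 -0.4167  0.3648] j [-0.977  0.116  1.264 -0.     1.762  1.132] F [0.36 0.43 0.25]
shift mm [ -42.1   25.3 -240.5] rotvec [ 0.6499 -0.4416 -0.1102] 0.793
[ 0.38617873 -0.33534127  0.05356497]
```

send_rows(rows=[[[-5,3,-26],[0.081,-0.055,-0.014],0.45],[[-5,3,-30],[0.081,-0.055,-0.014],0.45],[[-5,3,-33],[0.081,-0.055,-0.014],0.45],[[-5,3,-33],[0.081,-0.055,-0.014],0.45],[[-5,3,-33],[0.081,-0.055,-0.014],0.45],[[-5,3,-33],[0.081,-0.055,-0.014],0.45],[[-5,3,-30],[0.081,-0.055,-0.014],0.45],[[-5,4,-22],[0.081,-0.055,-0.014],0.45]])

```text
clock: 2.88
ee_pos: [0.3447, -0.3915, 0.1232]
eef_rot: [-0.363, 0.874, -0.299, 0.124]
wrist_force: [-0.4, -1.1, 0.1]
opening: 0.55
grip_force: 0.0
```

```bash
python3 - <<'E'
from h import *
y=np.radians(-37.5);Rg=Rt(y,np.pi/4);tz=Rg.as_matrix()[:,2]
g=np.array([.378,-.346,.067]);delta(g+.019*tz,Rg)
save('wrist','w1.png')
for t in ['shovel_grip']:
    print(t,[(round(d['score'],2),np.round(d['position'],3).tolist()) for d in env.pinpoint('wrist',t)])
E
```

```text
2.8833 pos [ 0.3447 -0.3915  0.1232] j [-1.412  0.483  1.533  0.548  1.706  0.727] F [-0.37 -1.12  0.12]
shift mm [ 41.5  56.1 -69.6] rotvec [-0.0018  0.0004  0.0034] 0.004
shovel_grip [(0.75, [0.384, -0.348, 0.068])]
```

View pics/w1.png

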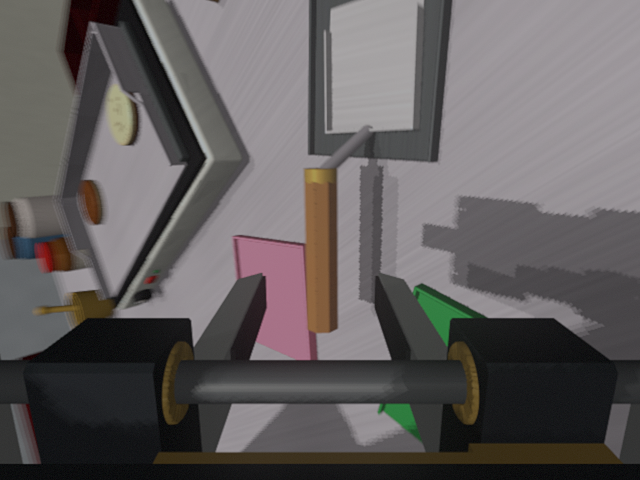

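The handle sits centred between the fingers (column 320) and aligned with the tool x axis. Going in and closing.

send_rows(rows=[[[10,14,-17],[0,0,0],0.45],[[11,14,-18],[0,0,0],0.45],[[11,14,-18],[0,0,0],0.45],[[10,13,-16],[0,0,0],0.45],[[0,0,0],[0,0,0],0.45],[[0,0,0],[0,0,0],0.8],[[0,0,0],[0,0,0],0.9],[[0,0,0],[0,0,0],0.9]], grip_force=25)

```text
clock: 3.65
ee_pos: [0.3878, -0.3392, 0.0579]
eef_rot: [-0.359, 0.876, -0.297, 0.124]
wrist_force: [0.8, 0.4, 1.0]
opening: 0.374
grip_force: 0.0
```

send_rows(rows=[[[0,0,0],[0,0,0],1],[[0,0,0],[0,0,0],1],[[0,0,0],[0,0,0],1]], grip_force=50)

```text
clock: 3.9
ee_pos: [0.3873, -0.3376, 0.0564]
eef_rot: [-0.361, 0.875, -0.298, 0.123]
wrist_force: [-0.6, -0.1, -0.0]
opening: 0.161
grip_force: 0.0
```

```bash
python3 - <<'E'
from h import *
s,r=cur();print({k:np.round(s[k],3) for k in s})
print(r.as_matrix().round(3))
E
```

```text
{'clock': np.float64(3.9), 'joint_positions': array([-1.323,  0.514,  1.653,  0.588,  1.533,  0.709]), 'joint_velocities': array([ 0.002,  0.005,  0.007,  0.001, -0.001,  0.   ]), 'tau': array([ 2.7000e-02, -4.1311e+01, -1.9910e+01,  1.8120e+00,  2.0260e+00,
       -5.2000e-02]), 'ee_pos': array([ 0.387, -0.338,  0.056]), 'eef_rot': array([-0.361,  0.875, -0.298,  0.123]), 'wrist_force': array([-0.614, -0.078, -0.049]), 'wrist_torque': array([-0.193,  0.17 , -0.015]), 'grip_force': np.float64(0.0), 'opening': np.float64(0.161)}
[[ 0.792 -0.433  0.431]
 [-0.611 -0.562  0.558]
 [ 0.001 -0.705 -0.71 ]]
```

```bash
python3 - <<'E'
from h import *
save('wrist','w2.png')
print([(round(d['score'],2),np.round(d['position'],3).tolist()) for d in env.pinpoint('wrist','shovel_grip')])
save('side','s2.png')
s=env.get_state();print(s['opening'],s['grip_force'],s['clock'])
E
```

```text
[(0.75, [0.606, 0.421, -0.004]), (0.69, [0.38, -0.346, 0.066])]
0.0325607112275903 0.0 4.05
```

View pics/w2.png

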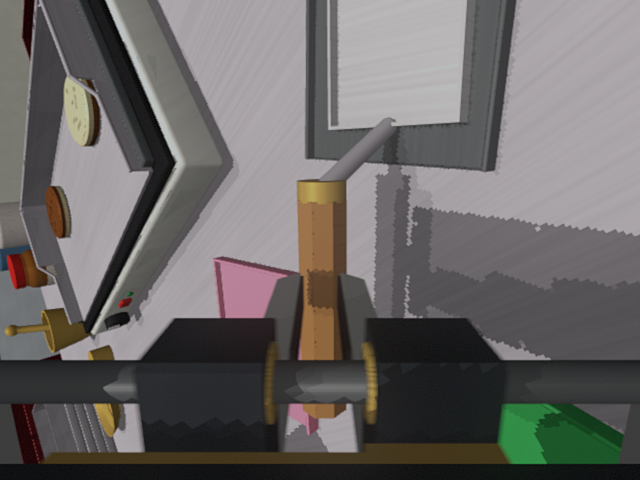

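```bash
python3 - <<'E'
from h import *
a=env.snapshot('wrist')[140:440,160:560];b=env.snapshot('side')[150:300,270:470]
o=np.hstack([a,cv2.resize(b,(400,300),interpolation=cv2.INTER_CUBIC)])
cv2.imwrite('pics/c3.png',o[:,:,::-1])
s=env.get_state();print(s['opening'],s['grip_force'],s['clock'],s['ee_pos'],s['wrist_force'])
E
```

```text
0.004814862716169271 0.0 4.15 [ 0.38729709 -0.3366257   0.0558795 ] [-0.27736307 -0.26011124  0.31015201]
```

View pics/c3.png

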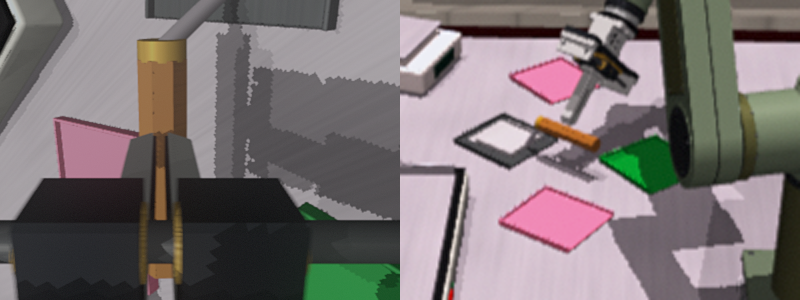

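The fingers have shut short of the handle and are in front of it in the wrist view. The side view has the tip near pixel (356,211). I'll check the geometry by projecting.

```bash
python3 - <<'E'
from h import *
s,r=cur();p=s['ee_pos'];print('tcp side',proj('side',p),'wrist',proj('wrist',p),'19 behind',proj('side',p-.019*r.as_matrix()[:,2]))
T=env.get_calibration('wrist')['T'];print('cam in tool',(r.as_matrix().T@(T[:3,3]-p)).round(4),(r.as_matrix().T@T[:3,:3]).round(3).tolist())
sx=np.array([.793,-.609,0])
for z in (.066,.04):
  O=np.array([.481,-.425,z]);print(z,'handle ends side',proj('side',O-.086*sx),proj('side',O-.201*sx),'wrist',proj('wrist',O-.086*sx),proj('wrist',O-.201*sx))
# handle in side and wrist by colour
for n,(x0,x1,y0,y1) in {'side':(330,380,200,230),'wrist':(270,370,170,440)}.items():
  im=env.snapshot(n);h=cv2.cvtColor(im,cv2.COLOR_RGB2HSV);m=cv2.inRange(h,(5,110,60),(24,255,255));k=np.zeros_like(m);k[y0:y1,x0:x1]=m[y0:y1,x0:x1];ys,xs=np.nonzero(k)
  r_=cv2.minAreaRect(np.stack([xs,ys],1).astype(np.float32));print(n,len(xs),r_,cv2.boxPoints(r_).round().tolist())
E
```

```text
tcp side [348.51019227 219.33354218] wrist [318.18990315 270.44644061] 19 behind [351.07574112 214.36065796]
cam in tool [ 0.0687  0.0011 -0.211 ] [[-0.0, -0.971, -0.239], [1.0, 0.0, -0.0], [0.0, -0.239, 0.971]]
0.066 handle ends side [341.53208068 211.334631  ] [367.87983619 222.27309926] wrist [322.04353266 198.99761521] [322.11561662 403.34450639]
0.04 handle ends side [341.56332796 217.92131198] [367.73362864 228.9985619 ] wrist [356.06545543 194.29403553] [352.25387661 383.99305984]
side 225 ((353.4530944824219, 216.62063598632812), (33.603946685791016, 7.248925685882568), 21.250505447387695) [[336.0, 214.0], [339.0, 207.0], [370.0, 219.0], [368.0, 226.0]]
wrist 5377 ((320.9999694824219, 301.4999694824219), (242.99996948242188, 47.99999237060547), 90.0) [[297.0, 180.0], [345.0, 180.0], [345.0, 423.0], [297.0, 423.0]]
```

```bash
python3 - <<'E'
from h import *
print(env.get_calibration('wrist')['mtx'].round(1).tolist(),env.get_calibration('side')['mtx'].round(1).tolist())
def ends(im,x0,x1,y0,y1):
  h=cv2.cvtColor(im,cv2.COLOR_BGR2HSV);m=cv2.inRange(h,(5,110,50),(24,255,255));k=np.zeros_like(m);k[y0:y1,x0:x1]=m[y0:y1,x0:x1]
  P=np.stack(np.nonzero(k)[::-1],1).astype(float);c=P.mean(0);u=np.linalg.svd(P-c,full_matrices=False)[2][0];t=(P-c)@u;w=(P-c)@np.array([-u[1],u[0]])
  a,b=c+u*t.min(),c+u*t.max();print('ends',a.round(1),b.round(1),'len',np.ptp(t).round(1),'w',np.ptp(w).round(1));return (a,b) if a[1]<b[1] else (b,a)
S=ends(cv2.imread('pics/side0.png'),330,380,200,230)
Tp=ends(cv2.imread('pics/top0.png'),365,415,270,320)
W=ends(cv2.imread('pics/w2.png')[:,:,:],290,350,170,275)
for i in (0,1): print('top+side',tri([('side',S[i]),('top',Tp[i])]).round(4))
print('front w+s+t',tri([('side',S[0]),('top',Tp[0]),('wrist',W[0])]).round(4),'w+s',tri([('side',S[0]),('wrist',W[0])]).round(4),'w+t',tri([('top',Tp[0]),('wrist',W[0])]).round(4))
print('rear w+s',tri([('side',S[1]),('wrist',(322,415))]).round(4),'w+t',tri([('top',Tp[1]),('wrist',(322,415))]).round(4))
s=env.get_state();print(s['opening'],s['grip_force'],s['clock'])
E
```

```text
[[397.4, 0.0, 320.1], [0.0, 397.4, 241.2], [0.0, 0.0, 1.0]] [[618.6, 0.0, 316.7], [0.0, 618.6, 246.1], [0.0, 0.0, 1.0]]
ends [337.5 210.4] [368.8 222.4] len 33.6 w 7.0
ends [403.7 276.7] [377.6 311.5] len 43.4 w 7.6
ends [319.5 180.3] [322.4 274.5] len 94.2 w 47.7
top+side [ 0.4241 -0.3761  0.0671]
top+side [ 0.3197 -0.3012  0.0665]
front w+s+t [ 0.4233 -0.3763  0.0661] w+s [ 0.4242 -0.3763  0.0662] w+t [ 0.4214 -0.3762  0.0654]
rear w+s [ 0.3172 -0.2998  0.0673] w+t [ 0.3186 -0.3014  0.0689]
0.005971087416553712 0.0 4.25
```

The triangulated handle sits where expected. From the wrist images, the real fingertips are about 30 mm short of the reported TCP. I'll open, go deeper along the tool axis and close again.

send_rows(rows=[[[0,0,0],[0,0,0],0.45],[[0,0,0],[0,0,0],0.45],[[0,0,0],[0,0,0],0.45],[[0,0,0],[0,0,0],0.45],[[4,5,-6],[0,0,0],0.45],[[4,6,-7],[0,0,0],0.45],[[4,6,-7],[0,0,0],0.45],[[0,0,0],[0,0,0],0.45]], grip_force=25)

```text
clock: 4.92
ee_pos: [0.3994, -0.3161, 0.0342]
eef_rot: [-0.363, 0.875, -0.298, 0.121]
wrist_force: [0.6, 0.3, 0.2]
opening: 0.533
grip_force: 0.0
```

send_rows(rows=[[[0,0,0],[0,0,0],0.7],[[0,0,0],[0,0,0],1],[[0,0,0],[0,0,0],1],[[0,0,0],[0,0,0],1],[[0,0,0],[0,0,0],1],[[0,0,0],[0,0,0],1]], grip_force=50)

```text
clock: 5.42
ee_pos: [0.3994, -0.3201, 0.036]
eef_rot: [-0.361, 0.875, -0.298, 0.123]
wrist_force: [0.2, -0.8, -0.1]
opening: 0.249
grip_force: 50.0
```

```bash
python3 - <<'E'
from h import *
s,r=cur();print({k:np.round(s[k],3) for k in s if k in('clock','ee_pos','opening','grip_force','wrist_force','joint_positions','tau')})
im=env.snapshot('wrist')[140:440,160:560];cv2.imwrite('pics/c4.png',im[:,:,::-1])
print([(round(d['score'],2),np.round(d['position'],3).tolist()) for d in env.pinpoint('wrist','shovel_grip')])
E
```

```text
{'clock': np.float64(5.417), 'joint_positions': array([-1.295,  0.53 ,  1.684,  0.605,  1.481,  0.701]), 'tau': array([-2.0000e-02, -4.1019e+01, -1.8746e+01,  1.7970e+00,  2.2940e+00,
       -2.1000e-02]), 'ee_pos': array([ 0.399, -0.32 ,  0.036]), 'wrist_force': array([ 0.207, -0.782, -0.107]), 'grip_force': np.float64(50.0), 'opening': np.float64(0.249)}
[(0.85, [0.384, -0.348, 0.069])]
```

The handle is gripped on its flats (opening 0.249, 50 N). Lifting.

send_rows(rows=[[[0,0,4],[0,0,0],1],[[0,0,10],[0,0,0],1],[[0,0,16],[0,0,0],1],[[0,0,20],[0,0,0],1],[[0,0,20],[0,0,0],1],[[0,0,20],[0,0,0],1],[[0,0,14],[0,0,0],1],[[0,0,6],[0,0,0],1]], grip_force=60)

```text
clock: 6.18
ee_pos: [0.3998, -0.3207, 0.1485]
eef_rot: [-0.36, 0.876, -0.297, 0.124]
wrist_force: [0.3, -0.0, -2.5]
opening: 0.247
grip_force: 60.0
```

send_rows(rows=[[[0,0,0],[0,0,0],1],[[0,0,0],[0,0,0],1]])

```text
clock: 6.35
ee_pos: [0.3991, -0.3194, 0.1456]
eef_rot: [-0.361, 0.875, -0.298, 0.122]
wrist_force: [0.3, 0.2, -1.8]
opening: 0.252
grip_force: 60.0
```

```bash
python3 - <<'E'
from h import *
s,r=cur();M=r.as_matrix();p=s['ee_pos'];ax=p-.0436*M[:,2]
print(s['clock'],p,s['opening'],s['grip_force'],s['wrist_force'],s['joint_positions'].round(3),'axis',ax,'toolx',M[:,0].round(3))
save('wrist','w5.png');save('top','t5.png');save('side','s5.png')
for n in ('wrist','top','side'):
  for t in ('shovel_tip','shovel_grip','shovel','cake','warmer'):
    print(n,t,[(round(d['score'],2),np.round(d['position'],3).tolist()) for d in env.pinpoint(n,t)][:2])
E
```

```text
6.35 [ 0.39914718 -0.3194065   0.14563297] 0.25217186579175316 60.00763286836445 [ 0.29953996  0.17221263 -1.84028825] [-1.294  0.362  1.65   0.603  1.648  0.816] axis [ 0.38042319 -0.34378252  0.17655517] toolx [ 0.792 -0.61  -0.001]
wrist shovel_tip []
wrist shovel_grip [(0.84, [0.38, -0.348, 0.177])]
wrist shovel [(0.95, [0.484, -0.421, 0.115])]
wrist cake [(0.78, [0.676, -0.127, 0.063])]
wrist warmer [(0.69, [0.654, -0.014, 0.001])]
top shovel_tip [(0.61, [0.522, -0.449, 0.115]), (0.21, [0.683, 0.091, 0.066])]
top shovel_grip [(0.56, [0.379, -0.342, 0.176])]
top shovel [(0.97, [0.483, -0.427, 0.113]), (0.56, [0.675, -0.131, 0.063])]
top cake [(0.65, [0.682, -0.13, 0.065])]
top warmer [(0.67, [0.658, -0.016, 0.004])]
side shovel_tip [(0.85, [0.522, -0.448, 0.112])]
side shovel_grip [(0.8, [0.38, -0.342, 0.174])]
side shovel [(0.7, [0.38, -0.343, 0.17]), (0.62, [0.485, -0.415, 0.112])]
side cake [(0.62, [0.679, -0.13, 0.065])]
side warmer [(0.67, [0.653, -0.012, 0.003]), (0.39, [0.679, -0.13, 0.063])]
```

View pics/w5.png

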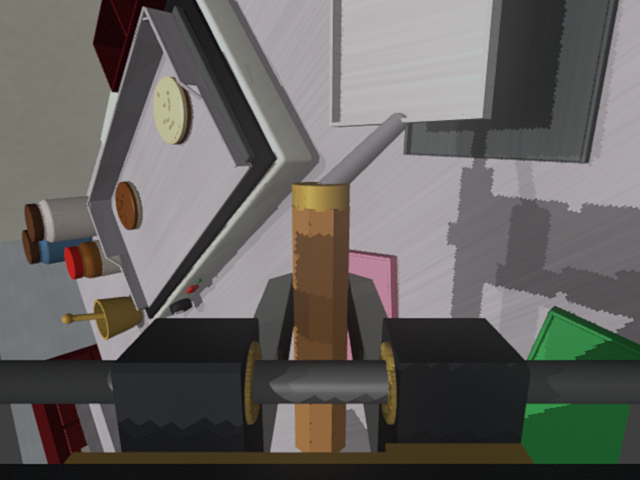

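The shovel is up and level, and the empty dish is below it. The pale cake is at (171,110) and the tray's right front corner at (310,158). Next I measure the tray yaw.

```bash
python3 - <<'E'
from h import *
g=cv2.GaussianBlur(cv2.cvtColor(cv2.imread('pics/top0.png'),cv2.COLOR_BGR2GRAY),(3,3),0).astype(float)
gy=np.gradient(g,axis=0);gx=np.gradient(g,axis=1)
def hl(r0,r1,c0,c1,sgn,z):
  pts=[]
  for c in range(c0,c1):
    k=(sgn*gy[r0:r1,c]);i=k.argmax();
    if k[i]>8: pts.append((c,r0+i))
  pts=np.array(pts,float)
  for _ in range(4):
    f=np.polyfit(pts[:,0],pts[:,1],1);e=pts[:,1]-np.polyval(f,pts[:,0]);pts=pts[abs(e)<max(.6,1.5*e.std())]
  P=[atz('top',(c,np.polyval(f,c)),z) for c in (c0,c1)];v=P[0]-P[1];print(r0,sgn,len(pts),f.round(4),'yaw',(np.degrees(np.arctan2(v[1],v[0]))-90).round(2),P[0].round(4),P[1].round(4))
for s in (1,-1):
  hl(230,252,215,345,s,.06); hl(150,168,215,345,s,.06)
def vl(c0,c1,r0,r1,sgn,z):
  pts=[]
  for r in range(r0,r1):
    k=sgn*gx[r,c0:c1];i=k.argmax()
    if k[i]>8: pts.append((r,c0+i))
  pts=np.array(pts,float)
  for _ in range(4):
    f=np.polyfit(pts[:,0],pts[:,1],1);e=pts[:,1]-np.polyval(f,pts[:,0]);pts=pts[abs(e)<max(.6,1.5*e.std())]
  P=[atz('top',(np.polyval(f,r),r),z) for r in (r0,r1)];v=P[0]-P[1];print('v',c0,sgn,len(pts),'yaw',np.degrees(np.arctan2(v[1],v[0])).round(2),P[0].round(4),P[1].round(4))
for s in (1,-1): vl(340,362,165,235,s,.06);vl(198,220,165,235,s,.06)
E
python3 - <<'E'
import cv2
im=cv2.imread('pics/top0.png')[140:260,190:410];cv2.imwrite('pics/c6.png',cv2.resize(im,(800,436),interpolation=cv2.INTER_CUBIC))
E
```

```text
230 1 128 [ -0. 238.] yaw 1.1 [0.5256 0.1699 0.06  ] [ 0.5329 -0.208   0.06  ]
150 1 93 [ -0. 167.] yaw 1.11 [0.7421 0.1813 0.06  ] [ 0.7496 -0.2065  0.06  ]
230 -1 128 [9.500000e-03 2.310748e+02] yaw 0.54 [0.5402 0.1707 0.06  ] [ 0.5438 -0.2079  0.06  ]
150 -1 130 [  0. 157.] yaw 1.11 [0.7736 0.1829 0.06  ] [ 0.7811 -0.2063  0.06  ]
v 340 1 55 yaw 0.24 [ 0.7564 -0.2304  0.06  ] [ 0.5422 -0.2313  0.06  ]
v 198 1 52 yaw 0.72 [0.7484 0.1796 0.06  ] [0.5344 0.1769 0.06  ]
v 340 -1 57 yaw 1.79 [ 0.7557 -0.1963  0.06  ] [ 0.5417 -0.203   0.06  ]
v 198 -1 70 yaw 1.1 [0.7478 0.2107 0.06  ] [0.5339 0.2066 0.06  ]
```

View pics/c6.png

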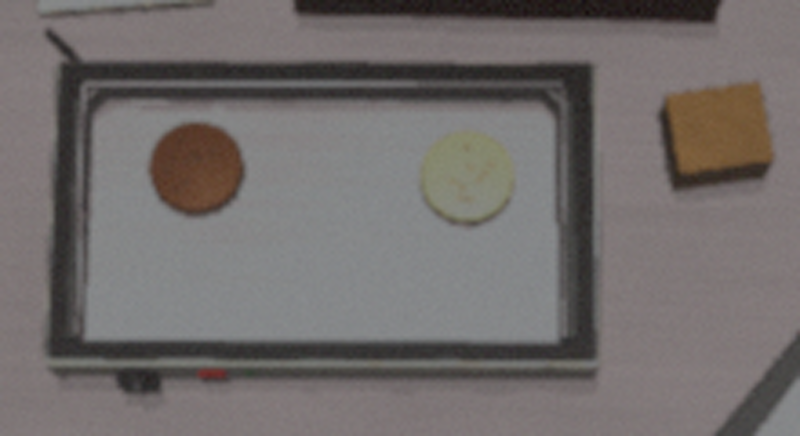

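The crop shows a nearly square tray: floor front edge at crop row 342, back wall foot near row 100, pale cake at (467,178). Tray yaw is about +1°.

```bash
cat >> h.py <<'E'
D=.0436
def goal(axis,yaw,tilt):
    Rg=Rt(yaw,tilt);delta(np.array(axis)+D*Rg.as_matrix()[:,2],Rg)
def where():
    s,r=cur();M=r.as_matrix();x=M[:,0];ax=s['ee_pos']-D*M[:,2]
    print('t',s['clock'].round(2),'axis',ax.round(4),'tip xy',(ax+.18*x).round(4),'toolx',x.round(4),'tilt',np.degrees(np.arctan2(M[1,2],-M[2,2])).round(2),'F',np.round(s['wrist_force'],1),'j',s['joint_positions'].round(2),'op',round(float(s['opening']),3))
E
python3 - <<'E'
from h import *
print(atz('top',(318.4,189),.077))
goal([.43,-.132,.165],.0175,np.pi/4)
E
```

```text
[ 0.67447693 -0.12809187  0.077     ]
7.25 pos [ 0.3994 -0.3196  0.146 ] j [-1.294  0.362  1.649  0.604  1.649  0.817] F [ 0.79  0.97 -0.91]
shift mm [ 30.  218.5 -11.8] rotvec [ 0.0024 -0.0013  0.6735] 0.674
```

send_rows(rows=[[[2,14,-1],[0,0,0.05],1],[[4,26,-1],[0,0,0.08],1],[[4,32,-2],[0,0,0.1],1],[[4,34,-2],[0,0,0.105],1],[[5,34,-2],[0,0,0.105],1],[[5,34,-2],[0,0,0.1],1],[[4,28,-1],[0,0,0.08],1],[[2,16,-1],[0,0,0.053],1]])

```text
clock: 7.92
ee_pos: [0.4295, -0.0976, 0.1342]
eef_rot: [-0.382, 0.924, 0.012, -0.005]
wrist_force: [-0.3, -0.5, -1.1]
opening: 0.25
grip_force: 60.0
```

send_rows(rows=[[[0,0,0],[0,0,0],1],[[0,0,0],[0,0,0],1],[[0,0,0],[0,0,0],1]])

```text
clock: 8.17
ee_pos: [0.4294, -0.1017, 0.1339]
eef_rot: [-0.381, 0.924, 0.008, -0.004]
wrist_force: [-0.1, -0.2, -1.2]
opening: 0.248
grip_force: 60.0
```

```bash
python3 - <<'E'
from h import *
where();goal([.43,-.132,.155],.0175,np.pi/4)
save('wrist','w7.png');save('top','t7.png')
for n in ('wrist','top','side'):
  if n=='side': env.snapshot('side')
  for t in ('shovel_tip','shovel_grip','shovel','cake'):
    print(n,t,[(round(d['score'],2),np.round(d['position'],3).tolist()) for d in env.pinpoint(n,t)][:2])
E
```

```text
Traceback (most recent call last):
  File "h.py", line 32, in where
    print('t',s['clock'].round(2),'axis',ax.round(4),'tip xy',(ax+.18*x).round(4),'toolx',x.round(4),'tilt',np.degrees(np.arctan2(M[1,2],-M[2,2])).round(2),'F',np.round(s['wrist_force'],1),'j',s['joint_positions'].round(2),'op',round(float(s['opening']),3))
              ^^^^^^^^^^^^^^^^
AttributeError: 'float' object has no attribute 'round'
```

```bash
sed -i "s/s\['clock'\].round(2)/s['clock']/" h.py; python3 - <<'E'
from h import *
where();goal([.43,-.132,.155],.0175,np.pi/4)
save('wrist','w7.png');save('top','t7.png')
for n in ('wrist','top','side'):
  if n=='side': env.snapshot('side')
  for t in ('shovel_tip','shovel_grip','shovel','cake'):
    print(n,t,[(round(d['score'],2),np.round(d['position'],3).tolist()) for d in env.pinpoint(n,t)][:2])
E
```

```text
t 8.1667 axis [ 0.4299 -0.1324  0.1649] tip xy [ 0.6099 -0.1293  0.1648] toolx [ 9.998e-01  1.740e-02 -5.000e-04] tilt 44.82 F [-0.1 -0.2 -1.2] j [-0.85  0.35  1.69  0.48  1.73  0.62] op 0.248
8.1667 pos [ 0.4294 -0.1017  0.1339] j [-0.851  0.355  1.689  0.479  1.727  0.622] F [-0.06 -0.18 -1.23]
shift mm [ 0.1  0.5 -9.8] rotvec [ 0.0031 -0.0004  0.0001] 0.003
wrist shovel_tip []
wrist shovel_grip [(0.98, [0.43, -0.134, 0.166]), (0.51, [0.513, 0.348, -0.002])]
wrist shovel [(0.61, [0.56, -0.129, 0.106])]
wrist cake []
top shovel_tip [(0.84, [0.607, -0.128, 0.104])]
top shovel_grip [(0.73, [0.429, -0.132, 0.168])]
top shovel [(0.81, [0.556, -0.132, 0.104]), (0.32, [0.484, -0.417, -0.001])]
top cake [(0.97, [0.678, -0.13, 0.064])]
side shovel_tip [(0.34, [0.722, 0.365, 0.0])]
side shovel_grip [(0.97, [0.428, -0.136, 0.165])]
side shovel [(0.61, [0.559, -0.126, 0.102])]
side cake [(0.67, [0.677, -0.129, 0.064])]
```

View pics/w7.png

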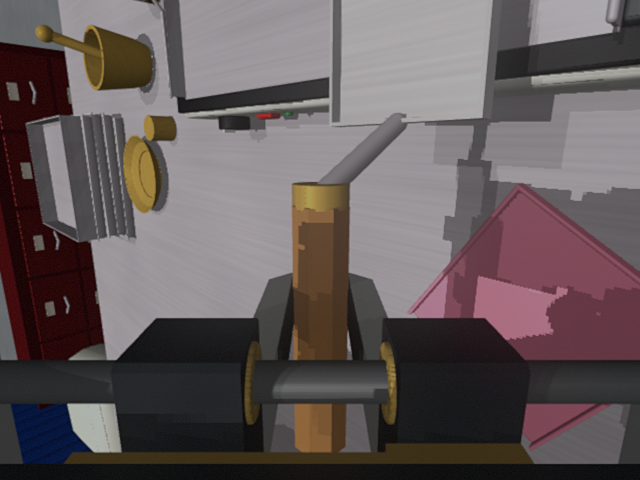

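The shovel is over the tray mouth and level, with the blade at (330–490, 0–120) and the handle steady in the grip. The cake is hidden from this view, so I check lateral alignment from the top view.

```bash
python3 - <<'E'
from h import *
env.snapshot('top');
m=env.cut_out('top','shovel')[0]['mask'];c=env.cut_out('top','cake')[0]['mask']
for n,k in(('shovel',m),('cake',c)):
  ys,xs=np.nonzero(k);print(n,xs.min(),xs.max(),ys.min(),ys.max(),[(y,int(xs[ys==y].min()),int(xs[ys==y].max())) for y in range(ys.min(),ys.max(),4)])
im=cv2.imread('pics/t7.png');h=cv2.cvtColor(im,cv2.COLOR_BGR2HSV);k=cv2.inRange(h,(15,35,120),(45,255,255))[165:215,295:345];ys,xs=np.nonzero(k);print('pale',len(xs),xs.min()+295,xs.max()+295,ys.min()+165,ys.max()+165,xs.mean()+295,ys.mean()+165)
u=xs.mean()+295,ys.mean()+165;print(atz('top',u,.076))
cen=(xs.min()+xs.max())/2+295
O=np.array([.56,-.1302,.105]) # shovel origin by kinematics
for P in (O,O+[.05,.0009,0],O+[.02,.044,.009],O+[.02,-.044,.009]): print(proj('top',P))
E
```

```text
Traceback (most recent call last):
ValueError: zero-size array to reduction operation minimum which has no identity
```

```bash
python3 - <<'E'
from h import *
im=env.snapshot('top')[:,:,::-1].copy()
for n in('shovel','cake'):
  for d in env.cut_out('top',n)[:2]:
    ys,xs=np.nonzero(d['mask'])
    if len(xs):print(n,round(d['score'],2),[(int(y),int(xs[ys==y].min()),int(xs[ys==y].max())) for y in range(ys.min(),ys.max(),4)])
h=cv2.cvtColor(im,cv2.COLOR_BGR2HSV);k=cv2.inRange(h,(15,35,120),(45,255,255))[165:215,295:345];ys,xs=np.nonzero(k);print('pale',len(xs),xs.min()+295,xs.max()+295,ys.min()+165,ys.max()+165,xs.mean()+295,ys.mean()+165)
print(atz('top',(xs.mean()+295,ys.mean()+165),.076))
O=np.array([.56,-.1302,.105])
for P in (O,O+[.05,.0009,0],O+[.02,.044,.009],O+[.02,-.044,.009]): print(proj('top',P))
g=cv2.cvtColor(im,cv2.COLOR_BGR2GRAY)
for r in (212,216,220,224,228): print(r,g[r,294:346].tolist())
E
```

```text
Traceback (most recent call last):
ValueError: zero-size array to reduction operation minimum which has no identity
```

```bash
python3 - <<'E'
from h import *
im=env.snapshot('top')[:,:,::-1].copy()
h=cv2.cvtColor(im,cv2.COLOR_BGR2HSV);k=cv2.inRange(h,(15,35,100),(45,255,255))[165:215,295:345];ys,xs=np.nonzero(k)
if len(xs): print('pale',len(xs),xs.min()+295,xs.max()+295,ys.min()+165,ys.max()+165,xs.mean()+295,ys.mean()+165,atz('top',(xs.mean()+295,ys.mean()+165),.076))
for d in env.cut_out('top','cake')[:1]:
    ys,xs=np.nonzero(d['mask']);print('cake',xs.mean(),ys.mean(),atz('top',(xs.mean(),ys.mean()),.075))
O=np.array([.56,-.1302,.105])
for P in (O,O+[.05,.0009,0],O+[.02,.044,.009],O+[.02,-.044,.009]): print(proj('top',P))
g=cv2.cvtColor(im,cv2.COLOR_BGR2GRAY)
for r in (212,218,224): print(r,g[r,294:346].tolist())
E
```

```text
pale 342 306 330 176 200 317.812865497076 186.01754385964912 [ 0.68386393 -0.12623131  0.076     ]
cake 318.18363273453093 188.64670658682635 [ 0.67616514 -0.12745882  0.075     ]
[318.63063902 224.78399638]
[318.59837026 207.75481994]
[303.25019328 216.87366685]
[334.33592088 217.45253717]
212 [136, 135, 137, 136, 136, 134, 136, 132, 131, 135, 138, 137, 135, 138, 136, 138, 136, 135, 135, 138, 135, 136, 137, 135, 137, 134, 135, 134, 135, 136, 136, 135, 135, 135, 138, 135, 135, 133, 134, 139, 135, 136, 137, 135, 137, 138, 137, 136, 132, 114, 90, 87]
218 [136, 139, 138, 137, 137, 135, 134, 125, 125, 137, 136, 138, 140, 136, 137, 137, 137, 138, 136, 135, 137, 138, 138, 135, 137, 137, 139, 136, 137, 136, 138, 135, 136, 139, 136, 133, 135, 136, 135, 136, 135, 136, 136, 134, 138, 135, 136, 134, 134, 112, 87, 82]
224 [136, 138, 138, 135, 137, 136, 137, 123, 122, 134, 136, 136, 136, 136, 134, 137, 136, 136, 136, 136, 134, 138, 137, 135, 136, 136, 138, 136, 137, 137, 137, 139, 137, 137, 136, 138, 135, 137, 127, 126, 134, 134, 137, 135, 136, 136, 136, 135, 134, 114, 103, 100]
```

```bash
python3 - <<'E'
from h import *
im=env.snapshot('top')[:,:,::-1].astype(float);im+=env.snapshot('top')[:,:,::-1];im+=env.snapshot('top')[:,:,::-1]
g=im.mean(2)/3
pr=g[216:232].mean(0);print('lip profile',[(c,round(pr[c],1)) for c in range(297,340)])
b=(im[:,:,2]-im[:,:,0])/3
pc=b[183:194].mean(0);print('cake',[(c,round(pc[c],1)) for c in range(302,335)])
pw=b[:,312:324].mean(1);print('cakerows',[(c,round(pw[c],1)) for c in range(172,206)])
for c in (317,318): print(atz('top',(c,224),.112),atz('top',(c,188.5),.074))
where()
E
```

```text
lip profile [(297, np.float64(136.5)), (298, np.float64(136.8)), (299, np.float64(137.0)), (300, np.float64(135.8)), (301, np.float64(125.1)), (302, np.float64(121.7)), (303, np.float64(132.8)), (304, np.float64(136.5)), (305, np.float64(136.8)), (306, np.float64(136.8)), (307, np.float64(136.9)), (308, np.float64(137.0)), (309, np.float64(136.9)), (310, np.float64(136.8)), (311, np.float64(136.9)), (312, np.float64(136.7)), (313, np.float64(136.6)), (314, np.float64(137.0)), (315, np.float64(136.8)), (316, np.float64(136.3)), (317, np.float64(136.8)), (318, np.float64(136.5)), (319, np.float64(136.5)), (320, np.float64(136.4)), (321, np.float64(136.7)), (322, np.float64(136.4)), (323, np.float64(136.8)), (324, np.float64(136.5)), (325, np.float64(136.4)), (326, np.float64(136.4)), (327, np.float64(136.3)), (328, np.float64(136.5)), (329, np.float64(136.3)), (330, np.float64(136.3)), (331, np.float64(135.9)), (332, np.float64(132.3)), (333, np.float64(131.9)), (334, np.float64(135.9)), (335, np.float64(136.2)), (336, np.float64(136.2)), (337, np.float64(136.7)), (338, np.float64(136.
[... 1357 characters left out ...]
64(15.9)), (192, np.float64(14.0)), (193, np.float64(13.3)), (194, np.float64(15.4)), (195, np.float64(12.4)), (196, np.float64(7.7)), (197, np.float64(6.6)), (198, np.float64(8.8)), (199, np.float64(15.1)), (200, np.float64(17.3)), (201, np.float64(7.5)), (202, np.float64(1.1)), (203, np.float64(-2.2)), (204, np.float64(-3.5)), (205, np.float64(-3.5))]
[ 0.56049452 -0.12547696  0.112     ] [ 0.67685803 -0.12398759  0.074     ]
[ 0.56054873 -0.1283037   0.112     ] [ 0.67691459 -0.12692172  0.074     ]
t 9.4167 axis [ 0.4299 -0.1323  0.1649] tip xy [ 0.6099 -0.1293  0.1648] toolx [ 9.999e-01  1.700e-02 -5.000e-04] tilt 44.85 F [ 0.1 -1.2 -1.3] j [-0.85  0.35  1.69  0.48  1.73  0.62] op 0.246
```

send_rows(rows=[[[0,-1,-6],[0,0,0],1],[[0,-1,-9],[0,0,0],1],[[0,-1,-9],[0,0,0],1],[[0,0,-7],[0,0,0],1],[[0,0,-4],[0,0,0],1],[[0,0,0],[0,0,0],1],[[0,0,0],[0,0,0],1]])

```text
clock: 10.0
ee_pos: [0.4292, -0.1043, 0.0986]
eef_rot: [-0.382, 0.924, 0.008, -0.004]
wrist_force: [0.7, -0.8, -2.3]
opening: 0.246
grip_force: 60.0
```

```bash
python3 - <<'E'
from h import *
where();goal([.43,-.135,.123],.0175,np.pi/4)
E
```

```text
t 10.0 axis [ 0.4298 -0.1351  0.1295] tip xy [ 0.6097 -0.1321  0.1293] toolx [ 0.9999  0.0169 -0.0012] tilt 44.91 F [ 0.7 -0.8 -2.3] j [-0.85  0.41  1.7   0.47  1.67  0.59] op 0.246
10.0 pos [ 0.4292 -0.1043  0.0986] j [-0.854  0.411  1.7    0.474  1.671  0.589] F [ 0.69 -0.75 -2.31]
shift mm [ 0.3  0.1 -6.4] rotvec [ 0.0015 -0.0012  0.0006] 0.002
```

send_rows(rows=[[[0,0,-1.5],[0,0,0],1],[[0,0,-1.5],[0,0,0],1],[[0,0,0],[0,0,0],1]])

```text
clock: 10.25
ee_pos: [0.4294, -0.1047, 0.096]
eef_rot: [-0.381, 0.924, 0.008, -0.003]
wrist_force: [0.6, 0.2, -2.7]
opening: 0.25
grip_force: 60.0
```

send_rows(rows=[[[0,0,-1],[0,0,0],1],[[0,0,0],[0,0,0],1]])

```text
clock: 10.42
ee_pos: [0.4294, -0.1046, 0.095]
eef_rot: [-0.381, 0.924, 0.008, -0.003]
wrist_force: [0.5, -0.3, -1.8]
opening: 0.247
grip_force: 60.0
```

send_rows(rows=[[[0,0,-1],[0,0,0],1],[[0,0,0],[0,0,0],1]])

```text
clock: 10.58
ee_pos: [0.4295, -0.1046, 0.094]
eef_rot: [-0.382, 0.924, 0.008, -0.003]
wrist_force: [-0.6, 0.8, -1.0]
opening: 0.25
grip_force: 60.0
```

send_rows(rows=[[[0,0,-0.7],[0,0,0],1],[[0,0,0],[0,0,0],1]])

```text
clock: 10.75
ee_pos: [0.4294, -0.1045, 0.0934]
eef_rot: [-0.382, 0.924, 0.008, -0.003]
wrist_force: [-0.5, 0.6, 0.0]
opening: 0.245
grip_force: 60.0
```

send_rows(rows=[[[0,0,-0.7],[0,0,0],1],[[0,0,0],[0,0,0],1]])

```text
clock: 10.92
ee_pos: [0.4294, -0.1045, 0.0927]
eef_rot: [-0.382, 0.924, 0.008, -0.003]
wrist_force: [-0.8, -0.9, -0.3]
opening: 0.248
grip_force: 60.0
```

send_rows(rows=[[[0,0,-0.7],[0,0,0],1],[[0,0,0],[0,0,0],1]])

```text
clock: 11.08
ee_pos: [0.4293, -0.1043, 0.0922]
eef_rot: [-0.382, 0.924, 0.008, -0.004]
wrist_force: [-1.1, 0.6, 1.5]
opening: 0.248
grip_force: 60.0
```

Contact with the tray floor is at about 3 N. Sliding forward.

send_rows(rows=[[[3,0.1,0],[0,0,0],1],[[4,0.1,0],[0,0,0],1],[[4,0.1,0],[0,0,0],1],[[4,0.1,0],[0,0,0],1],[[3,0,0],[0,0,0],1],[[3,0,0],[0,0,0],1],[[3,0,0],[0,0,0],1],[[2,0,0],[0,0,0],1]])

```text
clock: 11.75
ee_pos: [0.4556, -0.1041, 0.0921]
eef_rot: [-0.382, 0.924, 0.008, -0.004]
wrist_force: [-3.5, -0.7, 4.2]
opening: 0.249
grip_force: 60.0
```

send_rows(rows=[[[2,0,0],[0,0,0],1],[[2,0,0],[0,0,0],1],[[2,0,0],[0,0,0],1],[[2,0,0],[0,0,0],1],[[2,0,0],[0,0,0],1]])

```text
clock: 12.17
ee_pos: [0.465, -0.104, 0.0922]
eef_rot: [-0.382, 0.924, 0.008, -0.004]
wrist_force: [-6.4, -0.0, 7.4]
opening: 0.247
grip_force: 60.0
```

```bash
python3 - <<'E'
from h import *
where();s=env.get_state();print(s['wrist_torque'].round(3))
im=env.snapshot('top').astype(float)+env.snapshot('top');b=(im[:,:,0]-im[:,:,2])/2;g=im.mean(2)/2
def edges(p,lo,th):
  i=np.nonzero(p>th)[0];return lo+i.min(),lo+i.max()
print('cake cols',edges(b[183:194,295:345].mean(0),295,6),'rows',edges(b[165:215,312:324].mean(1),165,6))
for n in ('cake','shovel','shovel_tip'): print(n,[(round(d['score'],2),np.round(d['position'],3).tolist()) for d in env.pinpoint('top',n)][:1])
pr=g[206:222].mean(0);print([round(x,1) for x in pr[297:340]])
E
```

```text
t 12.1667 axis [ 0.4656 -0.1348  0.1231] tip xy [ 0.6456 -0.1316  0.1228] toolx [ 0.9998  0.0176 -0.0015] tilt 44.91 F [-6.4 -0.   7.4] j [-0.81  0.47  1.63  0.5   1.66  0.63] op 0.247
[0.455 0.684 0.696]
cake cols (np.int64(306), np.int64(331)) rows (np.int64(169), np.int64(201))
cake [(0.57, [0.68, -0.132, 0.066])]
shovel [(0.74, [0.595, -0.135, 0.058])]
shovel_tip [(0.96, [0.646, -0.131, 0.063])]
[np.float64(137.0), np.float64(136.8), np.float64(136.9), np.float64(137.1), np.float64(137.0), np.float64(135.6), np.float64(125.1), np.float64(118.8), np.float64(131.1), np.float64(136.1), np.float64(137.4), np.float64(136.6), np.float64(137.0), np.float64(137.2), np.float64(137.2), np.float64(136.6), np.float64(137.0), np.float64(137.2), np.float64(137.1), np.float64(136.8), np.float64(136.6), np.float64(136.9), np.float64(136.5), np.float64(136.9), np.float64(136.9), np.float64(136.9), np.float64(136.8), np.float64(136.6), np.float64(136.6), np.float64(136.3), np.float64(136.4), np.float64(136.1), np.float64(136.4), np.float64(137.0), np.float64(136.2), np.float64(131.9), np.float64(131.0), np.float64(135.9), np.float64(136.1), np.float64(136.4), np.float64(136.2), np.float64(136.5), np.float64(135.6)]
```

send_rows(rows=[[[0,0,0.8],[0,0,0],1],[[0,0,0.6],[0,0,0],1],[[0,0,0],[0,0,0],1]])

```text
clock: 12.67
ee_pos: [0.466, -0.1045, 0.0926]
eef_rot: [-0.381, 0.925, 0.007, -0.003]
wrist_force: [-0.6, 0.1, -0.8]
opening: 0.246
grip_force: 60.0
```

send_rows(rows=[[[1,0,0.1],[0,0,0],1],[[2,0,0.1],[0,0,0],1],[[2,0,0.1],[0,0,0],1],[[2,0,0.1],[0,0,0],1],[[2,0,0.1],[0,0,0],1]])

```text
clock: 13.08
ee_pos: [0.4747, -0.1042, 0.0936]
eef_rot: [-0.381, 0.924, 0.008, -0.003]
wrist_force: [-1.6, 0.4, -0.5]
opening: 0.246
grip_force: 60.0
```

send_rows(rows=[[[1,0,-0.2],[0,0,0],1],[[2,0,-0.1],[0,0,0],1],[[2,0,0],[0,0,0],1],[[2,0.1,0],[0,0,0],1],[[2,0.1,0],[0,0,0],1],[[1,0,0],[0,0,0],1]])

```text
clock: 13.58
ee_pos: [0.4847, -0.104, 0.0934]
eef_rot: [-0.381, 0.924, 0.008, -0.003]
wrist_force: [-0.4, 0.0, -0.3]
opening: 0.248
grip_force: 60.0
```

send_rows(rows=[[[1,0,0],[0,0,0],1],[[2,0,0],[0,0,0],1],[[2,0,0],[0,0,0],1],[[2,0.1,0],[0,0,0],1],[[2,0.1,0],[0,0,0],1],[[1,0,0],[0,0,0],1]])

```text
clock: 14.08
ee_pos: [0.4947, -0.1038, 0.0934]
eef_rot: [-0.381, 0.924, 0.008, -0.003]
wrist_force: [-1.8, 0.3, -0.3]
opening: 0.251
grip_force: 60.0
```

```bash
cat > look.py <<'E'
from h import *
where();s=env.get_state();print(s['wrist_torque'].round(3))
im=env.snapshot('top').astype(float)+env.snapshot('top');b=(im[:,:,0]-im[:,:,2])/2;g=im.mean(2)/2
def edges(p,lo,th):
  i=np.nonzero(p>th)[0];return lo+i.min(),lo+i.max()
print('cake cols',edges(b[183:194,295:345].mean(0),295,6),'rows',[(r,round(x,1)) for r,x in enumerate(b[160:215,312:324].mean(1),160)][::1])
for n in ('cake','shovel','shovel_tip'): print(n,[(round(d['score'],2),np.round(d['position'],3).tolist()) for d in env.pinpoint('top',n)][:1])
E
python3 look.py
```

```text
t 14.0833 axis [ 0.4952 -0.1346  0.1244] tip xy [ 0.6752 -0.1315  0.1243] toolx [ 9.999e-01  1.700e-02 -3.000e-04] tilt 44.84 F [-1.8  0.3 -0.3] j [-0.77  0.51  1.57  0.52  1.67  0.67] op 0.251
[-0.388  0.221  0.218]
cake cols (np.int64(308), np.int64(329)) rows [(160, np.float64(3.7)), (161, np.float64(3.5)), (162, np.float64(3.6)), (163, np.float64(4.0)), (164, np.float64(3.3)), (165, np.float64(5.0)), (166, np.float64(14.4)), (167, np.float64(27.5)), (168, np.float64(29.8)), (169, np.float64(27.2)), (170, np.float64(26.6)), (171, np.float64(25.7)), (172, np.float64(23.9)), (173, np.float64(22.7)), (174, np.float64(21.7)), (175, np.float64(20.8)), (176, np.float64(22.1)), (177, np.float64(21.0)), (178, np.float64(19.8)), (179, np.float64(21.5)), (180, np.float64(21.9)), (181, np.float64(19.0)), (182, np.float64(16.5)), (183, np.float64(13.8)), (184, np.float64(15.3)), (185, np.float64(16.0)), (186, np.float64(10.7)), (187, np.float64(8.2)), (188, np.float64(8.8)), (189, np.float64(13.0)), (190, np.float64(18.4)), (191, np.float64(16.5)), (192, np.float64(5.8)), (193, np.float64(1.4)), (194, np.float64(-0.0)), (195, np.float64(1.0)), (196, np.float64(-0.8)), (197, np.float64(-2.5)), (198, np.float64(-3.2)), (199, np.float64(-3.6)), (200, np.float64(-3.7)), (201, np.float64(-3.7)), (202, np.float64(-3.3)), (203, np.float64(-4.0)), (204, np.float64(-3.9)), (205, np.float64(-3.5)), (206, np.float64(-4.0)), (207, np.float64(-3.7)), (208, np.float64(-3.6)), (209, np.float64(-3.5)), (210, np.float64(-3.5)), (211, np.float64(-3.7)), (212, np.float64(-3.4)), (213, np.float64(-3.8)), (214, np.float64(-3.5))]
cake [(0.64, [0.707, -0.132, 0.064])]
shovel [(0.65, [0.624, -0.136, 0.061])]
shovel_tip [(0.91, [0.675, -0.13, 0.061])]
```

send_rows(rows=[[[1,0,-0.2],[0,0,0],1],[[1,0,-0.1],[0,0,0],1],[[1,0,0],[0,0,0],1],[[1,0,0],[0,0,0],1],[[1,0,0],[0,0,0],1]])

```text
clock: 14.75
ee_pos: [0.4994, -0.1038, 0.0932]
eef_rot: [-0.382, 0.924, 0.008, -0.004]
wrist_force: [-1.6, 0.4, 0.0]
opening: 0.254
grip_force: 60.0
```

send_rows(rows=[[[1,0,0],[0,0,0],1],[[1,0.1,0],[0,0,0],1],[[1,0,0],[0,0,0],1],[[1,0,0],[0,0,0],1],[[1,0,0],[0,0,0],1]])

```text
clock: 15.17
ee_pos: [0.5045, -0.1037, 0.0932]
eef_rot: [-0.381, 0.924, 0.008, -0.003]
wrist_force: [-0.7, -0.2, -0.4]
opening: 0.253
grip_force: 60.0
```

send_rows(rows=[[[1,0,0],[0,0,0],1],[[1,0.1,0],[0,0,0],1],[[1,0,0],[0,0,0],1],[[1,0,0],[0,0,0],1],[[1,0,0],[0,0,0],1]])

```text
clock: 15.58
ee_pos: [0.5095, -0.1036, 0.0931]
eef_rot: [-0.381, 0.924, 0.008, -0.003]
wrist_force: [-1.4, 0.3, 0.8]
opening: 0.245
grip_force: 60.0
```

```bash
cat > look.py <<'E'
from h import *
where()
im=env.snapshot('top').astype(float)+env.snapshot('top');b=(im[:,:,0]-im[:,:,2])/2
i=np.nonzero(b[160:215,312:324].mean(1)>7)[0]+160;j=np.nonzero(b[i.min()+6:i.max()-6,295:345].mean(0)>6)[0]+295
print('cake rows',i.min(),i.max(),'cols',j.min(),j.max(),'ctr',atz('top',((j.min()+j.max())/2,(i.min()+i.max())/2),.075).round(4))
for n in ('cake','shovel','shovel_tip'): print(n,[(round(d['score'],2),np.round(d['position'],3).tolist()) for d in env.pinpoint('top',n)][:1])
E
python3 look.py
```

```text
t 15.5833 axis [ 0.51   -0.1344  0.124 ] tip xy [ 0.69   -0.1313  0.124 ] toolx [ 9.999e-01  1.690e-02 -5.000e-04] tilt 44.85 F [-1.4  0.3  0.8] j [-0.76  0.53  1.53  0.53  1.67  0.69] op 0.245
cake rows 166 191 cols 306 331 ctr [ 0.7073 -0.1279  0.075 ]
cake []
shovel [(0.78, [0.637, -0.134, 0.062])]
shovel_tip [(0.56, [0.687, -0.13, 0.066])]
```

send_rows(rows=[[[1.5,0,0],[0,0,0],1],[[1.5,0.1,0],[0,0,0],1],[[1.5,0,0],[0,0,0],1],[[1.5,0,0],[0,0,0],1],[[1.5,0,0],[0,0,0],1],[[1.5,0,0],[0,0,0],1],[[1.5,0.1,0],[0,0,0],1],[[1.5,0,0],[0,0,0],1]])

```text
clock: 16.5
ee_pos: [0.5215, -0.1034, 0.0931]
eef_rot: [-0.382, 0.924, 0.008, -0.004]
wrist_force: [-2.2, 0.2, -0.1]
opening: 0.248
grip_force: 60.0
```

send_rows(rows=[[[1.5,0,0],[0,0,0],1],[[1.5,0.1,0],[0,0,0],1],[[1.5,0,0],[0,0,0],1],[[1.5,0,0],[0,0,0],1],[[1.5,0,0],[0,0,0],1],[[1.5,0,0],[0,0,0],1],[[1.5,0.1,0],[0,0,0],1],[[1.5,0,0],[0,0,0],1]])

```text
clock: 17.17
ee_pos: [0.5335, -0.1032, 0.0932]
eef_rot: [-0.382, 0.924, 0.008, -0.004]
wrist_force: [-1.5, 0.0, 0.5]
opening: 0.245
grip_force: 60.0
```

send_rows(rows=[[[1.5,0,0],[0,0,0],1],[[1.5,0.1,0],[0,0,0],1],[[1.5,0,0],[0,0,0],1],[[1.5,0,0],[0,0,0],1],[[1.5,0,0],[0,0,0],1],[[1,0,0],[0,0,0],1],[[1,0.1,0],[0,0,0],1]])

```text
clock: 17.75
ee_pos: [0.5429, -0.103, 0.0931]
eef_rot: [-0.382, 0.924, 0.008, -0.004]
wrist_force: [-2.1, -0.3, 0.9]
opening: 0.252
grip_force: 60.0
```

```bash
python3 look.py
```

```text
t 17.75 axis [ 0.5435 -0.1337  0.124 ] tip xy [ 0.7234 -0.1307  0.1239] toolx [ 9.999e-01  1.700e-02 -7.000e-04] tilt 44.85 F [-2.1 -0.3  0.9] j [-0.72  0.58  1.46  0.55  1.68  0.73] op 0.252
cake rows 166 214 cols 306 329 ctr [ 0.672  -0.1255  0.075 ]
cake [(0.94, [0.708, -0.127, 0.067])]
shovel [(0.97, [0.671, -0.134, 0.063])]
shovel_tip [(0.62, [0.72, 0.364, 0.001])]
```

send_rows(rows=[[[1,0,0],[0,0,0],1],[[1,0,0],[0,0,0],1],[[1,0,0],[0,0,0],1],[[1,0.1,0],[0,0,0],1],[[1,0,0],[0,0,0],1],[[1,0,0],[0,0,0],1],[[1,0,0],[0,0,0],1],[[1,0,0],[0,0,0],1]])

```text
clock: 18.67
ee_pos: [0.5509, -0.1028, 0.0931]
eef_rot: [-0.382, 0.924, 0.008, -0.004]
wrist_force: [-3.6, 0.3, -0.0]
opening: 0.249
grip_force: 60.0
```

send_rows(rows=[[[1,0,0],[0,0,0],1],[[1,0,0],[0,0,0],1],[[1,0,0],[0,0,0],1],[[1,0.1,0],[0,0,0],1],[[0.5,0,0],[0,0,0],1]])

```text
clock: 19.08
ee_pos: [0.5553, -0.1028, 0.0931]
eef_rot: [-0.382, 0.924, 0.008, -0.004]
wrist_force: [-4.0, -0.5, 0.6]
opening: 0.247
grip_force: 60.0
```

```bash
python3 - <<'E'
from h import *
where()
im=env.snapshot('top');im2=cv2.resize(im[150:250,290:350],None,fx=8,fy=8,interpolation=cv2.INTER_CUBIC)[:600];b=im.astype(int)
print([(r,int(b[r,312:324,0].mean()-b[r,312:324,2].mean()),int(b[r,312:324].mean())) for r in range(158,200)])
E
```

```text
t 19.0833 axis [ 0.5559 -0.1335  0.124 ] tip xy [ 0.7359 -0.1304  0.1239] toolx [ 9.999e-01  1.720e-02 -9.000e-04] tilt 44.85 F [-4.  -0.5  0.6] j [-0.71  0.59  1.43  0.56  1.68  0.75] op 0.247
[(158, 4, 53), (159, 4, 43), (160, 5, 43), (161, 4, 47), (162, 4, 77), (163, 3, 85), (164, 3, 59), (165, 5, 52), (166, 17, 70), (167, 29, 100), (168, 32, 120), (169, 32, 123), (170, 31, 124), (171, 30, 125), (172, 29, 126), (173, 28, 126), (174, 28, 126), (175, 28, 124), (176, 28, 123), (177, 27, 124), (178, 27, 123), (179, 28, 122), (180, 26, 123), (181, 23, 125), (182, 21, 127), (183, 22, 126), (184, 22, 125), (185, 18, 128), (186, 15, 130), (187, 15, 130), (188, 17, 127), (189, 21, 114), (190, 20, 91), (191, 8, 89), (192, 1, 120), (193, -2, 135), (194, -3, 137), (195, -3, 137), (196, -3, 137), (197, -3, 138), (198, -4, 137), (199, -3, 137)]
```

send_rows(rows=[[[1,0,0],[0,0,0],1],[[1,0,0],[0,0,0],1],[[1,0,0],[0,0,0],1],[[0,0,0],[0,0,0],1]])

```text
clock: 19.47
ee_pos: [0.5584, -0.1027, 0.0931]
eef_rot: [-0.382, 0.924, 0.008, -0.004]
wrist_force: [-4.5, 0.1, 0.2]
opening: 0.246
grip_force: 60.0
```

send_rows(rows=[[[1,0,0],[0,0,0],1],[[1,0,0],[0,0,0],1],[[0,0,0],[0,0,0],1]])

```text
clock: 19.72
ee_pos: [0.5611, -0.1029, 0.0931]
eef_rot: [-0.381, 0.924, 0.008, -0.003]
wrist_force: [-1.7, -0.1, 0.4]
opening: 0.247
grip_force: 60.0
```

send_rows(rows=[[[1,0,0],[0,0,0],1],[[0,0,0],[0,0,0],1]])

```text
clock: 19.88
ee_pos: [0.5617, -0.1029, 0.0932]
eef_rot: [-0.381, 0.924, 0.008, -0.003]
wrist_force: [-1.2, 0.5, -0.7]
opening: 0.246
grip_force: 60.0
```

send_rows(rows=[[[0.6,0,0],[0,0,0],1],[[0,0,0],[0,0,0],1]])

```text
clock: 20.05
ee_pos: [0.5621, -0.1028, 0.0932]
eef_rot: [-0.381, 0.924, 0.008, -0.003]
wrist_force: [-1.9, 0.6, 0.4]
opening: 0.249
grip_force: 60.0
```

send_rows(rows=[[[0.7,0,0],[0,0,0],1],[[0,0,0],[0,0,0],1]])

```text
clock: 20.22
ee_pos: [0.5627, -0.1028, 0.0932]
eef_rot: [-0.382, 0.924, 0.008, -0.004]
wrist_force: [-2.7, 0.4, 0.7]
opening: 0.248
grip_force: 60.0
```

send_rows(rows=[[[0.7,0,0],[0,0,0],1],[[0,0,0],[0,0,0],1]])

```text
clock: 20.38
ee_pos: [0.5633, -0.1028, 0.0932]
eef_rot: [-0.382, 0.924, 0.008, -0.004]
wrist_force: [-3.4, 0.3, 1.4]
opening: 0.251
grip_force: 60.0
```

```bash
python3 - <<'E'
from h import *
where()
im=env.snapshot('top')+0.
print([(r,int(im[r,312:324,0].mean()-im[r,312:324,2].mean()),int(im[r,312:324].mean())) for r in range(160,212)])
E
```

```text
t 20.3833 axis [ 0.5639 -0.1335  0.1241] tip xy [ 0.7439 -0.1304  0.1239] toolx [ 9.999e-01  1.710e-02 -7.000e-04] tilt 44.85 F [-3.4  0.3  1.4] j [-0.7   0.61  1.41  0.56  1.69  0.76] op 0.251
[(160, 3, 43), (161, 4, 49), (162, 4, 77), (163, 4, 85), (164, 4, 60), (165, 6, 54), (166, 21, 77), (167, 29, 106), (168, 28, 122), (169, 27, 126), (170, 26, 125), (171, 25, 127), (172, 23, 127), (173, 22, 128), (174, 21, 128), (175, 22, 128), (176, 22, 126), (177, 21, 128), (178, 21, 127), (179, 22, 126), (180, 20, 127), (181, 18, 128), (182, 14, 130), (183, 14, 130), (184, 16, 128), (185, 13, 129), (186, 9, 131), (187, 8, 133), (188, 9, 131), (189, 16, 122), (190, 19, 101), (191, 10, 95), (192, 0, 122), (193, -3, 135), (194, -3, 137), (195, -3, 136), (196, -3, 137), (197, -3, 137), (198, -3, 134), (199, -1, 127), (200, 0, 109), (201, 5, 98), (202, 5, 108), (203, 14, 112), (204, 30, 111), (205, 39, 105), (206, 38, 103), (207, 36, 101), (208, 34, 102), (209, 32, 98), (210, 28, 92), (211, 30, 92)]
```

send_rows(rows=[[[0.8,0,0],[0,0,0],1],[[0,0,0],[0,0,0],1]])

```text
clock: 20.6
ee_pos: [0.5642, -0.1028, 0.0932]
eef_rot: [-0.382, 0.924, 0.008, -0.004]
wrist_force: [-3.0, 0.2, 1.1]
opening: 0.247
grip_force: 60.0
```

send_rows(rows=[[[0.8,0,0],[0,0,0],1],[[0,0,0],[0,0,0],1]])

```text
clock: 20.77
ee_pos: [0.565, -0.1028, 0.0932]
eef_rot: [-0.382, 0.924, 0.008, -0.004]
wrist_force: [-2.8, -0.4, 0.6]
opening: 0.252
grip_force: 60.0
```

send_rows(rows=[[[0.8,0,0],[0,0,0],1],[[0,0,0],[0,0,0],1]])

```text
clock: 20.93
ee_pos: [0.5658, -0.1027, 0.0932]
eef_rot: [-0.382, 0.924, 0.008, -0.004]
wrist_force: [-4.1, 0.3, -0.2]
opening: 0.252
grip_force: 60.0
```

send_rows(rows=[[[0.8,0,0],[0,0,0],1],[[0,0,0],[0,0,0],1]])

```text
clock: 21.1
ee_pos: [0.5667, -0.1028, 0.0931]
eef_rot: [-0.382, 0.924, 0.008, -0.003]
wrist_force: [-3.9, -0.6, 0.2]
opening: 0.243
grip_force: 60.0
```

send_rows(rows=[[[0.8,0,0],[0,0,0],1],[[0,0,0],[0,0,0],1]])

```text
clock: 21.27
ee_pos: [0.5671, -0.1027, 0.0931]
eef_rot: [-0.382, 0.924, 0.008, -0.004]
wrist_force: [-4.3, 1.1, 1.1]
opening: 0.243
grip_force: 60.0
```

send_rows(rows=[[[0.6,0,0],[0,0,0],1],[[0,0,0],[0,0,0],1]])

```text
clock: 21.43
ee_pos: [0.5671, -0.1025, 0.0932]
eef_rot: [-0.382, 0.924, 0.008, -0.004]
wrist_force: [-6.8, 0.4, 2.4]
opening: 0.246
grip_force: 60.0
```

The wall is reached: position stalls at 0.567 and Fx is -6.8 N. Easing off, lifting a little and pulling back slowly.

send_rows(rows=[[[-0.8,0,0],[0,0,0],1],[[-0.3,0,0.7],[0,0,0],1],[[0,0,1.5],[0,0,0],1],[[0,0,2],[0,0,0],1],[[0,0,2],[0,0,0],1],[[0,0,2],[0,0,0],1],[[0,0,1],[0,0,0],1],[[0,0,0],[0,0,0],1]])

```text
clock: 22.1
ee_pos: [0.5673, -0.1031, 0.1026]
eef_rot: [-0.381, 0.924, 0.008, -0.003]
wrist_force: [-0.1, -0.3, -3.1]
opening: 0.246
grip_force: 60.0
```

```bash
cat > kin.py <<'E'
from h import *
from scipy.optimize import least_squares
L=[json.loads(l) for l in open('log.txt')]
J=np.array([l[0] for l in L]);P=np.array([l[1] for l in L]);Q=R.from_quat(np.array([l[2] for l in L])[:,[1,2,3,0]])
def fk(j,p):
    r0,h,L1,L2,a,c,Lt,d=p
    y=lambda t:R.from_euler('y',t);z=lambda t:R.from_euler('z',t)
    A=z(j[0])*y(j[1]);B=A*y(j[2]);W=B*z(j[3]);E=W*y(j[4]);T=E*z(S*j[5]+K)
    pos=z(j[0]).apply([r0,d,h])+A.apply([0,0,L1])+B.apply([a,0,L2])+E.apply([c,0,Lt])
    return pos,T
S,K=1,0.
best=None
for S_ in(1,-1):
  for K_ in np.arange(4)*np.pi/2:
    S,K=S_,K_;e=max((fk(j,np.zeros(8))[1].inv()*q).magnitude() for j,q in zip(J,Q))
    if best is None or e<best[0]: best=(e,S_,K_)
S,K=best[1:]
f=lambda p:np.concatenate([(fk(j,p)[0]-x) for j,x in zip(J,P)]+[.001*(np.array(p))])
sol=least_squares(f,[0,.3,.4,.4,0,0,.2,0]);prm=sol.x
if __name__=='__main__': print('orient err',best,'n',len(J),'p',prm.round(4),'pos err mm',1000*np.abs(sol.fun[:-8]).max())
E
python3 kin.py; python3 -c "
from h import *
where()"
```

```text
orient err (7.555432717696428e-16, 1, np.float64(1.5707963267948966)) n 19 p [ 0.      0.2827  0.455   0.4996  0.0941 -0.      0.3723  0.0862] pos err mm 0.0007218854586321655
t 22.1 axis [ 0.5678 -0.1338  0.1335] tip xy [ 0.7478 -0.1308  0.1336] toolx [9.999e-01 1.670e-02 3.000e-04] tilt 44.8 F [-0.1 -0.3 -3.1] j [-0.7   0.6   1.4   0.57  1.7   0.77] op 0.246
```

```bash
cat > plan.py <<'E'
from kin import *
lo=np.array([-2.73,-.86,.23,-1.11,.08,-2.82]);hi=np.array([2.73,2.22,2.46,4.25,2.63,2.82]);vm=.7*np.array([2.79,2.79,3.14,3.14,3.14,3.14])/12
def ik(p,Rg,j0):
    s=least_squares(lambda j:np.concatenate([fk(j,prm)[0]-p,(fk(j,prm)[1].inv()*Rg).as_rotvec()*.3]),j0);return s.x,np.abs(s.fun).max()
yaw=.0170;t0=np.radians(44.8);j=np.array(json.loads(open('log.txt').readlines()[-1])[0])
A0=np.array([.5678-.025,-.1338-.0004,.1335+.004]);H0=.014;H1=.009
mid=-.13+0; sy=np.array([-np.sin(yaw),np.cos(yaw),0])
rates=[.04,.08]+[.12]*12+[.1,.05]
ph=np.concatenate([[0],np.cumsum(rates)]);tot=ph[-1];print('total',np.degrees(tot))
pp=None
for i,f in enumerate(ph):
    up=H0+(H1-H0)*f/tot+.060*np.cos(f)+.044*np.sin(f); lat=.060*np.sin(f)-.044*np.cos(f)
    a=A0+sy*(lat+.044)+np.array([0,0,up-H0-.060])
    Rg=Rt(yaw,t0-f);p=a+D*Rg.as_matrix()[:,2];jn,e=ik(p,Rg,j)
    if i: print(i,'deg',np.degrees(f).round(0),'shift',(1000*(p-pp)).round(1),'j',jn.round(2),'v/vm',(np.abs(jn-j)/vm).max().round(2),'lim',bool(((jn<lo)|(jn>hi)).any()),'e',round(e,5))
    else: print('start',(p*1000).round(1),jn.round(2),e)
    j=jn;pp=p
E
python3 plan.py
```

```text
total 97.9757829673708
start [ 542.3 -103.5  106.6] [-0.72  0.56  1.45  0.55  1.7   0.74] 3.219646771412954e-13
1 deg 2.0 shift [-0.   1.2  0.4] j [-0.71  0.53  1.47  0.53  1.67  0.75] v/vm 0.16 lim False e 0.0
2 deg 7.0 shift [-0.   2.4  0.6] j [-0.68  0.48  1.5   0.49  1.62  0.78] v/vm 0.31 lim False e 0.0
3 deg 14.0 shift [-0.1  3.7  0.6] j [-0.63  0.41  1.54  0.43  1.54  0.84] v/vm 0.43 lim False e 0.0
4 deg 21.0 shift [-0.1  3.8  0.1] j [-0.57  0.35  1.58  0.35  1.46  0.9 ] v/vm 0.42 lim False e 0.0
5 deg 28.0 shift [-0.1  3.8 -0.3] j [-0.5   0.3   1.61  0.27  1.39  0.98] v/vm 0.46 lim False e 0.0
6 deg 34.0 shift [-0.1  3.8 -0.8] j [-0.43  0.25  1.64  0.17  1.33  1.08] v/vm 0.53 lim False e 0.0
7 deg 41.0 shift [-0.1  3.7 -1.2] j [-0.35  0.23  1.67  0.06  1.27  1.19] v/vm 0.6 lim False e 0.0
8 deg 48.0 shift [-0.1  3.6 -1.7] j [-0.26  0.21  1.69 -0.06  1.22  1.31] v/vm 0.67 lim False e 0.0
9 deg 55.0 shift [-0.1  3.4 -2.1] j [-0.18  0.21  1.71 -0.19  1.19  1.45] v/vm 0.73 lim False e 0.0
10 deg 62.0 shift [-0.1  3.2 -2.5] j [-0.09  0.23  1.71 -0.32  1.18  1.59] v/vm 0.76 lim False e 0.0
11 deg 69.0 shift [-0.   2.9 -2.9] j [-0.01  0.26  1.72 -0.45  1.19  1.73] v/vm 0.76 lim False e 0.0
12 deg 76.0 shift [-0.   2.6 -3.2] j [ 0.07  0.31  1.72 -0.58  1.21  1.86] v/vm 0.73 lim False e 0.0
13 deg 83.0 shift [-0.   2.2 -3.5] j [ 0.14  0.37  1.71 -0.69  1.25  1.98] v/vm 0.68 lim False e 0.0
14 deg 89.0 shift [-0.   1.8 -3.7] j [ 0.21  0.44  1.69 -0.8   1.3   2.1 ] v/vm 0.61 lim False e 0.0
15 deg 95.0 shift [-0.   1.2 -3.2] j [ 0.25  0.5   1.67 -0.87  1.35  2.18] v/vm 0.46 lim False e 0.0
16 deg 98.0 shift [-0.   0.5 -1.7] j [ 0.27  0.53  1.66 -0.91  1.38  2.22] v/vm 0.21 lim False e 0.0
```

send_rows(rows=[[[-0.5,0,0.5],[0,0,0],1],[[-1.5,0,0.5],[0,0,0],1],[[-3,-0.1,1],[0,0,0],1],[[-4,-0.1,1],[0,0,0],1],[[-5,-0.1,1],[0,0,0],1],[[-5,-0.1,0],[0,0,0],1],[[-4,0,0],[0,0,0],1],[[-2,0,0],[0,0,0],1]])

```text
clock: 22.77
ee_pos: [0.5411, -0.1032, 0.1064]
eef_rot: [-0.382, 0.924, 0.007, -0.004]
wrist_force: [0.8, 0.2, -2.7]
opening: 0.247
grip_force: 60.0
```

```bash
python3 - <<'E'
from h import *
where();im=env.snapshot('top')[150:270,270:400]
o=cv2.resize(im,(650,600),interpolation=cv2.INTER_CUBIC);cv2.imwrite('pics/c8.png',o[:,:,::-1])
E
```

```text
t 22.7667 axis [ 0.5416 -0.134   0.1373] tip xy [ 0.7216 -0.131   0.1371] toolx [ 0.9999  0.0165 -0.001 ] tilt 44.86 F [ 0.8  0.2 -2.7] j [-0.72  0.56  1.46  0.55  1.7   0.74] op 0.247
```

View pics/c8.png

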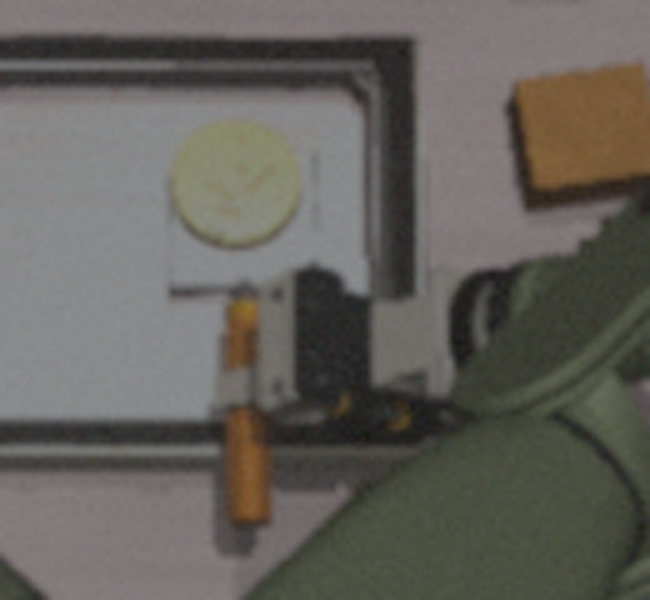

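The cake lies wholly on the blade, crop (170–300, 120–245), and came along when I pulled back. The handle is at crop (245,300–520). A quick numeric check of the cake's x on the blade comes first.

```bash
python3 - <<'E'
from h import *
im=env.snapshot('top')+0.;im+=env.snapshot('top');b=(im[:,:,0]-im[:,:,2])/2
i=np.nonzero(b[165:205,312:322].mean(1)>7)[0]+165;print(i.min(),i.max(),b[165:205,312:322].mean(1).round(0).tolist())
for r in ((i.min()+i.max())/2,):print(atz('top',(317,r),.089),'origin',.6716)
env.snapshot('side')
for n in('top','side'):
  for t in('cake','shovel','shovel_tip'): print(n,t,[(round(d['score'],2),np.round(d['position'],3).tolist()) for d in env.pinpoint(n,t)][:1])
E
```

```text
174 199 [3.0, 4.0, 2.0, 5.0, 6.0, 3.0, 0.0, -1.0, 5.0, 20.0, 28.0, 28.0, 29.0, 27.0, 25.0, 24.0, 24.0, 23.0, 24.0, 23.0, 21.0, 23.0, 24.0, 21.0, 18.0, 16.0, 18.0, 18.0, 14.0, 10.0, 9.0, 11.0, 20.0, 21.0, 8.0, 0.0, -3.0, -3.0, -4.0, -4.0]
[ 0.67823936 -0.12378419  0.089     ] origin 0.6716
top cake [(0.83, [0.681, -0.127, 0.078])]
top shovel [(0.86, [0.67, -0.134, 0.072])]
top shovel_tip [(0.81, [0.717, -0.128, 0.075])]
side cake [(0.62, [0.677, -0.127, 0.076])]
side shovel [(0.74, [0.669, -0.128, 0.073])]
side shovel_tip [(0.85, [0.72, -0.126, 0.073])]
```

x is about 7–11 mm, within limits. Now the quick roll.

send_rows(rows=[[[0,1.2,0.4],[-0.04,-0.001,0],1],[[0,2.4,0.6],[-0.08,-0.001,0],1],[[0,3.7,0.6],[-0.12,-0.002,0],1],[[-0.1,3.8,0.1],[-0.12,-0.002,0],1],[[-0.1,3.8,-0.3],[-0.12,-0.002,0],1],[[-0.1,3.8,-0.8],[-0.12,-0.002,0],1],[[-0.1,3.7,-1.2],[-0.12,-0.002,0],1],[[-0.1,3.6,-1.7],[-0.12,-0.002,0],1]])

```text
clock: 23.93
ee_pos: [0.5421, -0.0767, 0.106]
eef_rot: [0.031, 0.999, 0.008, 0.002]
wrist_force: [0.0, 0.0, -2.3]
opening: 0.249
grip_force: 60.0
```

send_rows(rows=[[[-0.1,3.4,-2.1],[-0.12,-0.002,0],1],[[-0.1,3.2,-2.5],[-0.12,-0.002,0],1],[[0,2.9,-2.9],[-0.12,-0.002,0],1],[[0,2.6,-3.2],[-0.12,-0.002,0],1],[[0,2.2,-3.5],[-0.12,-0.002,0],1],[[0,1.8,-3.7],[-0.12,-0.002,0],1],[[0,1.2,-3.2],[-0.1,-0.002,0],1],[[0,0.5,-1.7],[-0.05,-0.001,0],1]])

```text
clock: 24.6
ee_pos: [0.5392, -0.0568, 0.0781]
eef_rot: [0.448, 0.894, 0.009, 0.002]
wrist_force: [-0.4, -1.0, -1.7]
opening: 0.248
grip_force: 60.0
```

send_rows(rows=[[[0,0,0],[0,0,0],1],[[0,0,0],[0,0,0],1],[[0,0,0],[0,0,0],1]])

```text
clock: 24.85
ee_pos: [0.5418, -0.0594, 0.0819]
eef_rot: [0.446, 0.895, 0.006, 0.004]
wrist_force: [-0.2, -0.0, -1.8]
opening: 0.246
grip_force: 60.0
```

```bash
python3 - <<'E'
from h import *
where()
a=env.snapshot('top')[150:260,220:370];b=env.snapshot('side')[200:320,180:340]
o=np.hstack([cv2.resize(a,(400,300),interpolation=cv2.INTER_CUBIC),cv2.resize(b,(400,300),interpolation=cv2.INTER_CUBIC)]);cv2.imwrite('pics/c9.png',o[:,:,::-1])
E
```

```text
t 24.85 axis [ 0.5412 -0.0246  0.1081] tip xy [ 0.7212 -0.0218  0.1084] toolx [0.9999 0.0151 0.0017] tilt -53.02 F [-0.2 -0.  -1.8] j [ 0.27  0.53  1.66 -0.91  1.38  2.22] op 0.246
```

View pics/c9.png

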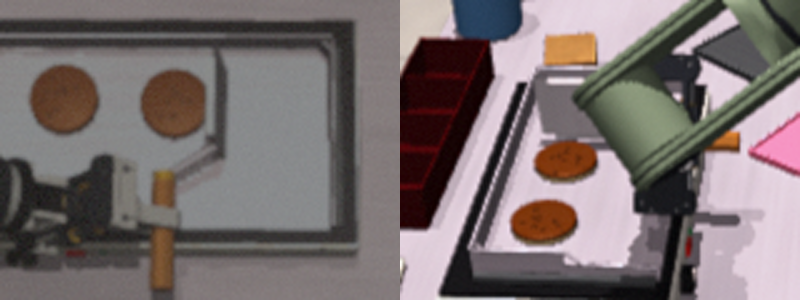

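The cake now lies brown side up at crop (175,102), next to the upright blade at column 215. The other cake is unmoved at (64,98). Withdrawing the shovel to the right, then up.

send_rows(rows=[[[0,-1,0],[0,0,0],1],[[0,-2,0],[0,0,0],1],[[0,-4,0],[0,0,0],1],[[0,-6,0],[0,0,0],1],[[0,-8,0],[0,0,0],1],[[0,-8,0],[0,0,0],1],[[0,-6,2],[0,0,0],1],[[0,-3,4],[0,0,0],1]])

```text
clock: 25.62
ee_pos: [0.5403, -0.0988, 0.0869]
eef_rot: [0.447, 0.894, 0.007, 0.003]
wrist_force: [0.8, -0.3, -1.1]
opening: 0.249
grip_force: 60.0
```

send_rows(rows=[[[0,0,10],[0,0,0],1],[[0,0,18],[0,0,0],1],[[0,0,20],[0,0,0],1],[[0,0,20],[0,0,0],1],[[0,0,20],[0,0,0],1],[[0,0,20],[0,0,0],1],[[0,0,16],[0,0,0],1],[[0,0,8],[0,0,0],1]])

```text
clock: 26.28
ee_pos: [0.5424, -0.0971, 0.2227]
eef_rot: [0.447, 0.894, 0.006, 0.006]
wrist_force: [1.0, 0.1, -1.2]
opening: 0.249
grip_force: 60.0
```

```bash
cat > plan2.py <<'E'
from kin import *
where()
env.snapshot('top');env.snapshot('side')
for n in('top','side'):
  for t in('cake','done_cake'): print(n,t,[(round(d['score'],2),np.round(d['position'],3).tolist()) for d in env.pinpoint(n,t)][:2])
lo=np.array([-2.73,-.86,.23,-1.11,.08,-2.82]);hi=np.array([2.73,2.22,2.46,4.25,2.63,2.82])
def ik(p,Rg,j0):
    s=least_squares(lambda j:np.concatenate([fk(j,prm)[0]-p,(fk(j,prm)[1].inv()*Rg).as_rotvec()*.3]),j0);return s.x,np.abs(s.fun).max()
s,r=cur();M=r.as_matrix();j=s['joint_positions'];a0=s['ee_pos']-D*M[:,2]
# 1: unroll 16 rows moving axis to (.43,-.2,.24); 2: yaw to dish
yaw0=np.arctan2(M[1,0],M[0,0]);t0=np.arctan2(M[1,2],-M[2,2]);N=16;pp=s['ee_pos'];rp=r
for i in range(1,N+1):
    f=i/N;a=a0+(np.array([.45,-.16,.26])-a0)*f;Rg=Rt(yaw0,t0+(np.pi/4-t0)*f);p=a+D*Rg.as_matrix()[:,2];jn,e=ik(p,Rg,j)
    print(i,(1000*(p-pp)).round(1),(Rg*rp.inv()).as_rotvec().round(4),jn.round(2),e.round(4),((jn<lo)|(jn>hi)).any());pp=p;rp=Rg;j=jn
E
python3 plan2.py
```

```text
t 26.2833 axis [ 0.5417 -0.0622  0.2489] tip xy [ 0.7217 -0.0593  0.2498] toolx [0.9999 0.0164 0.0052] tilt -53.12 F [ 1.   0.1 -1.2] j [ 0.21  0.3   1.64 -0.91  1.49  1.99] op 0.249
top cake [(0.62, [0.68, -0.035, 0.081])]
top done_cake [(0.74, [0.68, 0.092, 0.062])]
side cake [(0.53, [0.68, -0.033, 0.08])]
side done_cake [(0.7, [0.686, 0.09, 0.064])]
1 [-5.6 -3.1 -2.6] [ 1.071e-01 -1.100e-03 -1.000e-04] [ 0.16  0.25  1.66 -0.82  1.44  1.91] 0.0 False
2 [-5.7 -2.7 -2.2] [0.107  0.0017 0.    ] [ 0.1   0.19  1.68 -0.72  1.4   1.83] 0.0 False
3 [-5.7 -2.4 -1.8] [ 0.107   0.0017 -0.    ] [ 0.04  0.14  1.68 -0.62  1.38  1.74] 0.0 False
4 [-5.7 -2.1 -1.4] [0.107  0.0017 0.    ] [-0.03  0.1   1.69 -0.51  1.36  1.63] 0.0 False
5 [-5.7 -1.9 -1. ] [0.107  0.0017 0.    ] [-0.11  0.06  1.69 -0.4   1.35  1.53] 0.0 False
6 [-5.7 -1.7 -0.5] [ 0.107   0.0017 -0.    ] [-0.18  0.04  1.69 -0.29  1.36  1.42] 0.0 False
7 [-5.7 -1.5 -0.1] [0.107  0.0017 0.    ] [-0.27  0.03  1.68 -0.17  1.38  1.32] 0.0 False
8 [-5.7 -1.5  0.4] [ 0.107   0.0017 -0.    ] [-0.35  0.03  1.67 -0.07  1.42  1.22] 0.0 False
9 [-5.7 -1.4  0.9] [0.107  0.0017 0.    ] [-0.43  0.03  1.66  0.03  1.46  1.12] 0.0 False
10 [-5.7 -1.4  1.4] [0.107  0.0017 0.    ] [-0.51  0.05  1.65  0.12  1.51  1.04] 0.0 False
11 [-5.7 -1.5  1.9] [0.107  0.0017 0.    ] [-0.58  0.08  1.63  0.21  1.57  0.96] 0.0 False
12 [-5.7 -1.6  2.4] [ 0.107   0.0017 -0.    ] [-0.65  0.11  1.62  0.28  1.64  0.89] 0.0 False
13 [-5.7 -1.8  2.9] [0.107  0.0017 0.    ] [-0.71  0.15  1.6   0.34  1.7   0.84] 0.0 False
14 [-5.7 -2.   3.3] [ 0.107   0.0017 -0.    ] [-0.76  0.2   1.58  0.4   1.77  0.79] 0.0 False
15 [-5.7 -2.3  3.7] [ 0.107   0.0017 -0.    ] [-0.81  0.25  1.56  0.46  1.84  0.75] 0.0 False
16 [-5.7 -2.6  4.1] [ 0.107   0.0017 -0.    ] [-0.86  0.31  1.53  0.5   1.91  0.72] 0.0 False
```

The cake is free, flat and brown side up at about (0.680, -0.034). Unrolling.

send_rows(rows=[[[-5,-3,-2.6],[0.107,0.002,0],1],[[-6,-2.7,-2.2],[0.107,0.002,0],1],[[-6,-2.4,-1.8],[0.107,0.002,0],1],[[-6,-2.1,-1.4],[0.107,0.002,0],1],[[-6,-1.9,-1],[0.107,0.002,0],1],[[-6,-1.7,-0.5],[0.107,0.002,0],1],[[-6,-1.5,0],[0.107,0.002,0],1],[[-6,-1.5,0.4],[0.107,0.002,0],1]])

```text
clock: 27.25
ee_pos: [0.4933, -0.1142, 0.21]
eef_rot: [0.033, 0.999, 0.009, -0.001]
wrist_force: [-0.5, -0.5, -1.9]
opening: 0.25
grip_force: 60.0
```

send_rows(rows=[[[-6,-1.4,0.9],[0.107,0.002,0],1],[[-6,-1.4,1.4],[0.107,0.002,0],1],[[-6,-1.5,1.9],[0.107,0.002,0],1],[[-6,-1.6,2.4],[0.107,0.002,0],1],[[-5,-1.8,2.9],[0.107,0.002,0],1],[[-5,-2,3.3],[0.107,0.002,0],1],[[-5,-2.3,3.7],[0.107,0.002,0],1],[[-4,-2.6,4.1],[0.107,0.002,0],1]])

```text
clock: 27.92
ee_pos: [0.4501, -0.1299, 0.2301]
eef_rot: [-0.384, 0.923, 0.007, -0.006]
wrist_force: [0.9, -0.1, -1.9]
opening: 0.249
grip_force: 60.0
```

```bash
python3 - <<'E'
from h import *
where();goal([.3804,-.3438,.15],np.arctan2(-.61,.792),np.radians(44.9))
E
```

```text
t 27.9167 axis [ 0.4508 -0.1608  0.2609] tip xy [ 0.6308 -0.1577  0.26  ] toolx [ 0.9998  0.0176 -0.005 ] tilt 45.2 F [ 0.9 -0.1 -1.9] j [-0.86  0.31  1.53  0.5   1.92  0.72] op 0.249
27.9167 pos [ 0.4501 -0.1299  0.2301] j [-0.856  0.312  1.527  0.503  1.918  0.72 ] F [ 0.89 -0.07 -1.85]
shift mm [ -50.9 -189.5 -111. ] rotvec [-0.0068 -0.0031 -0.6739] 0.674
```

send_rows(rows=[[[-6,-16,-4],[-0.001,0,-0.06],1],[[-6,-25,-8],[-0.001,0,-0.09],1],[[-7,-26,-10],[-0.001,0,-0.095],1],[[-7,-26,-11],[-0.001,-0.001,-0.095],1],[[-7,-26,-11],[-0.001,-0.001,-0.095],1],[[-7,-26,-11],[-0.001,-0.001,-0.095],1],[[-6,-26,-10],[-0.001,0,-0.09],1],[[-5,-18,-6],[0,0,-0.054],1]])

```text
clock: 28.58
ee_pos: [0.3976, -0.3189, 0.1569]
eef_rot: [-0.359, 0.875, -0.301, 0.122]
wrist_force: [0.5, 0.6, -1.7]
opening: 0.245
grip_force: 60.0
```

send_rows(rows=[[[0,0,0],[0,0,0],1],[[0,0,0],[0,0,0],1],[[0,0,0],[0,0,0],1]])

```text
clock: 28.83
ee_pos: [0.4, -0.317, 0.1592]
eef_rot: [-0.36, 0.876, -0.297, 0.122]
wrist_force: [-0.4, -0.5, -1.8]
opening: 0.245
grip_force: 60.0
```

```bash
python3 - <<'E'
from h import *
where();goal([.3804,-.3438,.08],np.arctan2(-.61,.792),np.radians(44.9))
for n in('top','side','wrist'):
  env.snapshot(n)
  for t in('shovel','shovel_tip','shovel_grip','rest'): print(n,t,[(round(d['score'],2),np.round(d['position'],3).tolist()) for d in env.pinpoint(n,t)][:4])
E
```

```text
t 28.8333 axis [ 0.3813 -0.3413  0.1902] tip xy [ 0.5242 -0.4508  0.1902] toolx [ 7.937e-01 -6.084e-01  1.000e-04] tilt 38.13 F [-0.4 -0.5 -1.8] j [-1.29  0.34  1.65  0.6   1.67  0.83] op 0.245
28.8333 pos [ 0.4    -0.317   0.1592] j [-1.291  0.34   1.646  0.604  1.666  0.832] F [-0.43 -0.52 -1.78]
shift mm [  -0.8   -2.4 -110.1] rotvec [ 0.003  -0.0021 -0.0023] 0.004
top shovel [(0.71, [0.482, -0.422, 0.125])]
top shovel_tip [(0.82, [0.524, -0.449, 0.13]), (0.67, [0.381, -0.34, 0.193])]
top shovel_grip [(0.78, [0.38, -0.34, 0.192])]
top rest [(0.85, [0.482, -0.416, -0.001]), (0.81, [0.382, -0.178, -0.004]), (0.75, [0.224, -0.349, 0.001]), (0.58, [0.404, -0.657, -0.001])]
side shovel [(0.95, [0.486, -0.415, 0.128])]
side shovel_tip [(0.69, [0.688, 0.091, 0.067]), (0.68, [0.525, -0.449, 0.128])]
side shovel_grip [(0.74, [0.383, -0.343, 0.194]), (0.17, [0.511, 0.35, 0.0])]
side rest [(0.97, [0.227, -0.346, -0.002]), (0.72, [0.483, -0.415, -0.007]), (0.72, [0.409, -0.657, 0.0]), (0.6, [0.381, -0.175, -0.004])]
wrist shovel [(0.77, [0.486, -0.418, 0.13])]
wrist shovel_tip [(0.45, [0.677, -0.031, 0.078])]
wrist shovel_grip [(0.85, [0.381, -0.345, 0.193])]
wrist rest [(0.85, [0.481, -0.423, -0.002]), (0.56, [0.226, -0.344, 0.0])]
```

send_rows(rows=[[[-0.4,-1,-6],[0.001,-0.001,-0.001],1],[[-0.4,-1,-14],[0.001,-0.001,-0.001],1],[[0,-0.4,-20],[0.001,0,0],1],[[0,0,-20],[0,0,0],1],[[0,0,-20],[0,0,0],1],[[0,0,-16],[0,0,0],1],[[0,0,-10],[0,0,0],1],[[0,0,-5],[0,0,0],1]])

```text
clock: 30.25
ee_pos: [0.3987, -0.3188, 0.0465]
eef_rot: [-0.362, 0.874, -0.299, 0.123]
wrist_force: [-0.8, -0.4, -1.8]
opening: 0.244
grip_force: 60.0
```

send_rows(rows=[[[0,0,-3],[0,0,0],1],[[0,0,-2],[0,0,0],1],[[0,0,0],[0,0,0],1]])

```text
clock: 30.5
ee_pos: [0.3995, -0.3206, 0.0439]
eef_rot: [-0.361, 0.875, -0.298, 0.124]
wrist_force: [0.1, 0.5, -1.4]
opening: 0.251
grip_force: 60.0
```

```bash
python3 - <<'E'
from h import *
where();goal([.3804,-.3438,.0668],np.arctan2(-.61,.792),np.radians(44.9))
E
```

```text
t 30.5 axis [ 0.3807 -0.3449  0.0748] tip xy [ 0.5232 -0.4549  0.0753] toolx [ 0.7916 -0.611   0.0025] tilt 38.15 F [ 0.1  0.5 -1.4] j [-1.3   0.52  1.68  0.61  1.49  0.71] op 0.251
30.5 pos [ 0.3995 -0.3206  0.0439] j [-1.296  0.517  1.684  0.605  1.491  0.707] F [ 0.15  0.51 -1.45]
shift mm [-0.3  1.2 -8. ] rotvec [0.0024 0.0013 0.001 ] 0.003
```

send_rows(rows=[[[0,0.5,-2],[0,0,0],1],[[0,0.5,-2],[0,0,0],1],[[0,0,0],[0,0,0],1]])

```text
clock: 30.75
ee_pos: [0.3994, -0.3193, 0.0399]
eef_rot: [-0.361, 0.875, -0.298, 0.124]
wrist_force: [-0.1, -0.5, -0.7]
opening: 0.244
grip_force: 60.0
```

send_rows(rows=[[[0,0,-1.5],[0,0,0],1],[[0,0,0],[0,0,0],1]])

```text
clock: 30.92
ee_pos: [0.3994, -0.3192, 0.0382]
eef_rot: [-0.361, 0.875, -0.298, 0.124]
wrist_force: [-0.7, -0.4, -1.3]
opening: 0.251
grip_force: 60.0
```

send_rows(rows=[[[0,0,-1.2],[0,0,0],1],[[0,0,0],[0,0,0],1]])

```text
clock: 31.08
ee_pos: [0.3995, -0.3192, 0.037]
eef_rot: [-0.361, 0.875, -0.298, 0.124]
wrist_force: [0.6, -0.5, -0.9]
opening: 0.245
grip_force: 60.0
```

send_rows(rows=[[[0,0,-0.8],[0,0,0],1],[[0,0,0],[0,0,0],1]])

```text
clock: 31.25
ee_pos: [0.3995, -0.3192, 0.0363]
eef_rot: [-0.361, 0.875, -0.298, 0.124]
wrist_force: [0.0, -0.2, -1.3]
opening: 0.249
grip_force: 60.0
```

send_rows(rows=[[[0,0,-0.7],[0,0,0],1],[[0,0,0],[0,0,0],1]])

```text
clock: 31.42
ee_pos: [0.3994, -0.3191, 0.0357]
eef_rot: [-0.361, 0.875, -0.298, 0.124]
wrist_force: [-0.9, 0.2, 0.6]
opening: 0.252
grip_force: 60.0
```

send_rows(rows=[[[0,0,-0.5],[0,0,0],1],[[0,0,0],[0,0,0],1]])

```text
clock: 31.58
ee_pos: [0.3995, -0.319, 0.0355]
eef_rot: [-0.361, 0.875, -0.298, 0.124]
wrist_force: [-0.2, 1.2, 1.4]
opening: 0.246
grip_force: 60.0
```

```bash
python3 - <<'E'
from h import *
where();s=env.get_state();print(s['wrist_torque'].round(2))
for n in('top','side'):
  env.snapshot(n)
  for t in('shovel','shovel_tip','shovel_grip'): print(n,t,[(round(d['score'],2),np.round(d['position'],3).tolist()) for d in env.pinpoint(n,t)][:2])
E
```

```text
t 31.5833 axis [ 0.3807 -0.3433  0.0664] tip xy [ 0.5232 -0.4533  0.0667] toolx [ 0.7919 -0.6107  0.002 ] tilt 38.25 F [-0.2  1.2  1.4] j [-1.3   0.53  1.69  0.61  1.48  0.7 ] op 0.246
[0.14 0.13 0.16]
top shovel [(0.87, [0.484, -0.421, 0.003])]
top shovel_tip [(0.78, [0.523, -0.451, 0.008])]
top shovel_grip [(0.9, [0.379, -0.343, 0.07])]
side shovel [(0.86, [0.483, -0.418, 0.007])]
side shovel_tip [(0.59, [0.525, -0.452, 0.006]), (0.19, [0.654, -0.014, 0.002])]
side shovel_grip [(0.88, [0.381, -0.345, 0.068]), (0.44, [0.679, -0.034, 0.077])]
```

The shovel is resting in its dish. Releasing and backing out along the tool axis.

send_rows(rows=[[[0,0,0],[0,0,0],0.7],[[0,0,0],[0,0,0],0.6],[[0,0,0],[0,0,0],0.5],[[0,0,0],[0,0,0],0.45],[[0,0,0],[0,0,0],0.45],[[-4,-5,7],[0,0,0],0.45],[[-6,-8,10],[0,0,0],0.45],[[-10,-13,16],[0,0,0],0.45]], grip_force=10)

```text
clock: 32.65
ee_pos: [0.3789, -0.3435, 0.0678]
eef_rot: [-0.362, 0.875, -0.298, 0.123]
wrist_force: [0.9, -0.1, 0.2]
opening: 0.55
grip_force: 0.0
```

send_rows(rows=[[[-12,-16,20],[0,0,0],0.45],[[-12,-16,20],[0,0,0],0.45],[[-10,-13,20],[0,0,0],0.45],[[-5,-6,20],[0,0,0],0.45],[[0,0,10],[0,0,0],0.45],[[0,0,0],[0,0,0],0.45]])

```text
clock: 33.15
ee_pos: [0.3405, -0.3985, 0.1606]
eef_rot: [-0.359, 0.876, -0.298, 0.126]
wrist_force: [0.1, 0.1, -0.1]
opening: 0.553
grip_force: 0.0
```

```bash
python3 - <<'E'
from h import *
where()
for n in('top','side','wrist'):
  env.snapshot(n)
  for t in('shovel','shovel_tip','shovel_grip','rest','cake','done_cake'): print(n,t,[(round(d['score'],2),np.round(d['position'],3).tolist()) for d in env.pinpoint(n,t)][:3])
E
```

```text
t 33.15 axis [ 0.3216 -0.4226  0.1916] tip xy [ 0.464  -0.5327  0.1927] toolx [ 0.791  -0.6117  0.0065] tilt 37.87 F [ 0.1  0.1 -0.1] j [-1.42  0.44  1.5   0.55  1.76  0.75] op 0.553
top shovel [(0.72, [0.722, 0.362, 0.004]), (0.71, [0.484, -0.426, 0.004])]
top shovel_tip [(0.73, [0.523, -0.451, 0.004])]
top shovel_grip [(0.92, [0.379, -0.342, 0.068])]
top rest [(0.79, [0.482, -0.419, -0.005]), (0.73, [0.402, -0.658, 0.0]), (0.67, [0.222, -0.35, -0.004])]
top cake [(0.92, [0.68, -0.033, 0.081])]
top done_cake [(0.71, [0.684, 0.092, 0.063])]
side shovel [(0.97, [0.486, -0.419, 0.009])]
side shovel_tip [(0.7, [0.525, -0.45, 0.002]), (0.28, [0.437, 0.434, -0.0])]
side shovel_grip [(0.82, [0.381, -0.343, 0.065])]
side rest [(0.94, [0.483, -0.418, -0.004]), (0.91, [0.409, -0.654, 0.004]), (0.87, [0.227, -0.349, -0.0])]
side cake [(0.72, [0.679, -0.032, 0.079]), (0.37, [0.48, -0.418, -0.004])]
side done_cake [(0.58, [0.689, 0.091, 0.065])]
wrist shovel [(0.92, [0.483, -0.424, 0.011]), (0.73, [0.72, 0.364, 0.004])]
wrist shovel_tip [(0.63, [0.53, -0.447, 0.005])]
wrist shovel_grip [(0.98, [0.381, -0.342, 0.066])]
wrist rest [(0.58, [0.382, -0.18, -0.003])]
wrist cake [(0.59, [0.678, -0.029, 0.078])]
wrist done_cake [(0.73, [0.688, 0.088, 0.061])]
```

The shovel is within a few mm of its dish, the cake is in place and the hand is clear. Handing in.

```bash
python3 -c "
from station import env
print(env.close_job())"
```

```text
the job is handed in; nothing more can be done
None
```

The job is handed in: going by the last position readings, the cake lies flat in the tray, brown side up, at about (0.680, -0.033), and the shovel is back flat in its dish within a few mm; the other cake hasn't moved (I didn't re-check the other items), I viewed 11 pictures against the limit of 10, and no verdict came back.

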